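Build the gauge stack on a vacuum chamber port

TASK

Build up the vacuum gauge on the chamber's open top port, one part on another from the bottom up: first the large centring ring into the port, then the conical reducer with its small end up, then the small centring ring that has the screen across it (the screen keeps dust out of the gauge), and last the gauge, upright. Every part must sit flat and fully home on the one below and be let go before the next is set on it; keep the gauge upright all the way. Leave the small ring without a screen and the two clamps where they lie; the clamps go on later.

Things in the scene. Friction and masses are not known exactly. Their poses are not given: they have to be found in the camera images.
- port_center (a point): Centre of the top face of the open port on the fixed steel vacuum chamber, a drum 120 mm wide with its lid 44 mm up and a blanked side stub that reaches 68 mm from the axis. The port is an upright tube in the middle of the lid, flange 55 mm across, face level and 66 mm above the worktop, bore 40.5 mm, over 7 mm deep. z is up.
- large_ring_center (a point): Large centring ring lying flat: aluminium sleeve 38 mm wide, 14 mm high (bevelled ends), black sealing ring 52 mm wide round it from 4.5 to 9.5 mm up: grip it there, fingertips not below its underside. Point: centre, 7 mm up; z up. A sleeve end enters port or reducer with 1.25 mm play all round till the sealing ring lies on the face; home, the centre is 2.5 mm above the port face. 40 g.
- reducer_center (a point): Conical steel reducer, 45 mm high, standing: bottom flange 55 mm wide (bore 40.5, over 5 mm deep), cone, top flange 40 mm wide (rim 4 mm thick, bore 26.2, 7 mm deep). Point: on its axis half-way up, 22.5 mm from both faces; z up to the small end. Home, it is 25 mm above the large ring's centre. Grip across the top flange. 150 to 300 g.
- mesh_ring_center (a point): Small centring ring WITH a dark wire screen closing its hole, lying flat: sleeve 23.8 mm wide, 14 mm high, black sealing ring 37 mm wide from 4.5 to 9.5 mm up: grip it there, fingertips not below its underside. Point: centre, 7 mm up; z up. It enters the reducer's top with 1.2 mm play all round; home, its centre is 25 mm above the reducer's centre. 40 g.
- open_ring_center (a point): Spare small centring ring WITHOUT a screen (one sees through its hole), otherwise the same size as the screened one. Point: its centre, 7 mm above its underside. To be left where it lies.
- gauge_center (a point): Vacuum gauge, 82 mm high, standing: bottom flange 40 mm wide (bore 26.2, 6.5 mm deep), short neck, round aluminium body 38 mm wide from 18 to 72 mm up, small connector on top. Point: on its axis half-way up, 41 mm above its underside; z up. Home, it is 43.5 mm above the screened ring's centre. Grip it round the body. 140 to 280 g.
- large_clamp_center (a point): Aluminium hinged flange clamp with wing nut, a ring 66 mm across and 17 mm high lying flat (lugs make it about 85 mm long); the point is the ring's centre. Not needed yet, to be left alone.
- small_clamp_center (a point): The same kind of clamp, ring 50 mm across and 15 mm high, lying flat; the point is the ring's centre. Not needed yet, to be left alone.

How it is judged (in metres and radians):
On the way, in this order (a step that is already met when the one before it is completed fails the run):
1. the large centring ring sits flat in the chamber port, let go (horizontal distance between large_ring_center and port_center below 0.004 m and z of large_ring_center in the frame of port_center between 0 and 0.005 m and angle between large_ring_center's own z axis and vertical below 0.06 rad and contact force between large_ring and the fingers below 0.05 N), for 0.2 s.
2. the reducer sits flat on the large ring, small end up, let go (horizontal distance between reducer_center and large_ring_center below 0.004 m and z of reducer_center in the frame of large_ring_center between 0.0225 and 0.0275 m and angle between reducer_center's own z axis and vertical below 0.06 rad and contact force between reducer and the fingers below 0.05 N), for 0.2 s.
3. the screened small ring sits flat in the reducer's top flange, let go (horizontal distance between mesh_ring_center and reducer_center below 0.004 m and z of mesh_ring_center in the frame of reducer_center between 0.0225 and 0.0275 m and angle between mesh_ring_center's own z axis and vertical below 0.06 rad and contact force between mesh_ring and the fingers below 0.05 N), for 0.2 s.
4. the gauge stands upright on the screened ring, let go (horizontal distance between gauge_center and mesh_ring_center below 0.004 m and z of gauge_center in the frame of mesh_ring_center between 0.041 and 0.046 m and angle between gauge_center's own z axis and vertical below 0.06 rad and contact force between gauge and the fingers below 0.05 N), for 0.2 s.
At the end, for the whole second after the job is handed in: From the bottom up on the port: large ring, reducer, screened small ring, gauge; each within 4 mm of the axis of the one below, within 2.5 mm of its fully home height and within 0.06 rad of upright; all let go and at rest (all of step 1 and all of step 2 and all of step 3 and all of step 4 and linear speed of each of large_ring, reducer, mesh_ring, gauge below 0.01 m/s); the robot touches nothing.
It fails at once if the spare small ring is moved by more than 15 mm (distance of open_ring_center from where it was at the start of the episode above 0.015 m).
It fails at once if a clamp is moved by more than 20 mm (distance of any of large_clamp_center, small_clamp_center from where it was at the start of the episode above 0.02 m).
It fails at once if the gauge is tipped by more than 0.5 rad (angle between gauge_center's own z axis and vertical above 0.5 rad).
It also fails if it takes over 112 s, if anything falls off the work surface, if the arm or the gripper's body presses on something with over 40 N, if the wrist force passes 120 N, or if a joint passes its speed limit or range.

ROBOT

A 6-joint arm with a two-finger parallel gripper is mounted at the origin on a cart in front of the work surface, level with it; the furniture and walls round the work are solid. World frame = base frame: x ahead of the robot, y to its left, z up, the work surface at z = 0. Lengths are in mm, angles in degrees, forces in N, time in s.
With the tool pointing down it reaches from about 300 to 850 mm from the base axis. Payload 4.2 kg.
Tool frame: the origin (TCP) lies on the centre line of the jaws, within the pads' length; the fingertips stand 14 mm ahead of it and the grasp point (between the pads) lies 5 mm behind it; x points along the fingers, y is the direction in which the jaws open and shut, and the axes are right-handed (so a half turn about x gives the same grasp; the last joint's range is limited). The gripper opens to 91 mm and grips with 3 to 60 N. Pads are 32 mm wide; open, the fingers measure 118 mm over their backs; the gripper's body (76 mm by 178 mm) begins 60 mm behind the grasp point.
Start: joints at [-71.276, 18.312, 89.639, -0, 72.044, -1.146], TCP at [195.44, -540.782, 227.976] pointing down, gripper open.
Joint ranges: [-177.97, 177.97], [-48.28, 115.42], [12.27, 149.76], [-77.06, 257.06], [2.81, 150.46], [-146.56, 146.56]. Speed limits (degrees/s): [147.25, 147.25, 180, 180, 180, 180].

INTERFACE

Orientations are given as [roll, pitch, yaw] about the fixed x, y, z axes, in that order (R = Rz(yaw) Ry(pitch) Rx(roll)).
In Python, from workcell import readout, optics, env gives the robot as it stands.
- The arm moves only by the shell command python3 -m creep 'ROWS' [OPENING] [FORCE]. ROWS is JSON, a list of rows, each an object with "translation": the shift along the world's x, y, z in cm, a list of three; "delta_rot": the turn, a rotation vector about the world's x, y, z in rad, a list of three. In form: [{"translation": [dx, dy, dz], "delta_rot": [rx, ry, rz]}, ...]. A call has 1 to 5 rows; each row shifts and turns the commanded pose from where the row before left it; what a row does not reach is not made up. A row lasts 1/12 s, in which the tool goes at most 41.7 mm and 7.16 degrees, less where a joint would pass 70% of its speed; a pose out of reach is approached as far as the arm can. A call with a gripper value outside its range is refused whole. OPENING is the gripper's target within -1 to 1 (fully open at 1, half-way at 0, shut at -1), set as the call begins (- or left out, the last holds). The fingers move at their own pace and stop on an object; FORCE is the grip in N (left out, the last holds). Time passes only in rows, so rows that do not move let the fingers close. It gives the time, the measured TCP pose, the force and the opening at its end, in the units of the state.
- readout.state(): the state, without advancing time (a new reading comes with each control period).
- optics.grab_frame(name): name is "scene" or "side" or "wrist"; returns (picture, depth): 384x512x3 uint8, red, green, blue; 384x512 float32, mm along the optical axis (not along the pixel's ray), 0 where there is no reading.
- optics.camera_params(name): a dict with "mtx" (3x3 intrinsics, pixels), "R" (3x3) and "t" (3): a world point X has camera coordinates R X + t. Camera axes: x right, y down, z forward; pixel columns grow to the right and rows downward; lengths in mm; the calibration is good to about 2 mm. A picture is of the moment at which its call begins: read the wrist's pose just before it. camera_params takes no time and is no camera call; for the wrist camera it gives the pose at the moment of the call.
- env.job_done(): hands the job in, once; it reports no verdict.
The state is a dict: "time_s": time; "qpos": joint angles; "qvel": joint speeds; "effort": joint torques, N m; "ee_pos": TCP position; "ee_rot": TCP orientation; "force": force on the tool from outside, world axes, zero at the start; "torque": the same for the moment, N m; "gripper_width": finger opening in mm.
Only numpy, scipy, OpenCV 4.12 (cv2) and the standard library are available. Lean on these libraries where they do the work, as an engineer would, in place of code of your own. Each camera call takes 0.05 s, during which the arm holds its last target.

## Working session

There is one attempt and no reset: what is moved stays moved. The work goes in short steps, Python scripts to look and compute and a shell command to move; the robot and the scene stay as the last step left them, time stands still between calls to the robot, and variables do not carry over. Pictures are saved under pics/ and viewed, and the job is handed in when it is done.

```bash
mkdir -p pics; ls
python3 - <<'E'
from workcell import readout, optics
import cv2
print(readout.state())
for n in ("scene","side","wrist"):
    p=optics.camera_params(n); print(n,p)
    im,d=optics.grab_frame(n); cv2.imwrite(f"pics/{n}0.png",im[...,::-1]); 
    import numpy as np; np.savez(f"/tmp/{n}0.npz",im=im,d=d,**p); print(d.min(),d.max())
E
```

```text
pics
{'time_s': 0.0, 'qpos': array([-7.12754775e+01,  1.83516152e+01,  8.97082848e+01,  1.03301684e-03,
        7.20438717e+01, -1.14473013e+00]), 'qvel': array([-0.12157998, -0.0545443 ,  0.06524222,  0.11583462, -0.0172045 ,
       -0.0003716 ]), 'effort': array([ 2.09067301e-03, -4.12461019e+01, -2.31976408e+01,  7.29205948e-02,
        4.57879307e-02, -1.50719607e-04]), 'ee_pos': array([ 195.28553196, -540.29348398,  227.10779685]), 'ee_rot': array([-91.68697647,  89.89622359, 108.18195685]), 'force': array([0.96554748, 0.4735289 , 0.33636919]), 'torque': array([ 0.03085547, -0.00163383, -0.0221929 ]), 'gripper_width': 91.2289140812142}
scene {'mtx': array([[346.60622076,   0.        , 253.25004696],
       [  0.        , 346.60622076, 188.19815379],
       [  0.        ,   0.        ,   1.        ]]), 'R': array([[-0.7725719 , -0.63470066, -0.01696262],
       [-0.39132926,  0.49703305, -0.77448019],
       [ 0.49999407, -0.59170366, -0.63237071]]), 't': array([426.2398991 , 285.26603246, 601.75323188])}
0.0 2758.716
side {'mtx': array([[436.88496541,   0.        , 259.21268991],
       [  0.        , 436.88496541, 190.06465371],
       [  0.        ,   0.        ,   1.        ]]), 'R': array([[ 0.97946346, -0.20159447,  0.00331666],
       [-0.11972852, -0.59478898, -0.79491581],
       [ 0.16222334,  0.77819389, -0.60671068]]), 't': array([-557.10667937,  109.2907782 ,  870.58517373])}
0.0 3651.7808
wrist {'mtx': array([[279.49927735,   0.        , 258.53787719],
       [  0.        , 279.49927735, 191.98827022],
       [  0.        ,   0.        ,   1.        ]]), 'R': array([[ 0.34020546, -0.94034788, -0.00247305],
       [-0.90211409, -0.32711305,  0.28140223],
       [-0.26542496, -0.0935036 , -0.95958672]]), 't': array([-573.5770328 ,  -31.2421851 ,  392.69124875])}
0.0 1542.7886
```

View pics/scene0.png

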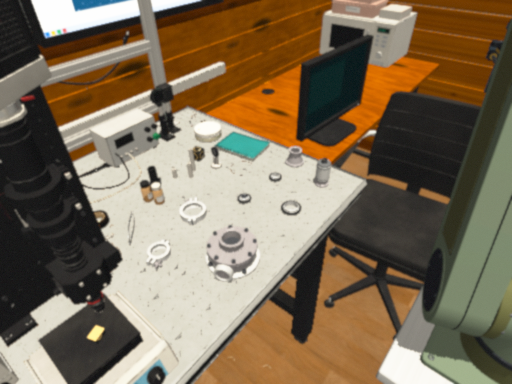

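View pics/side0.png

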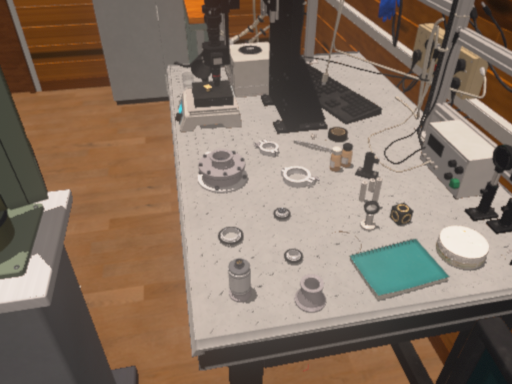

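View pics/wrist0.png

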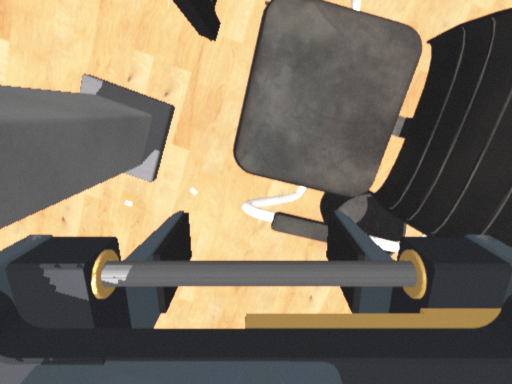

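The scene view shows the chamber at (232,250), large ring (291,207), small rings (244,198) and (275,177), reducer (294,157), gauge (321,172), and clamps (158,253) and (193,210). The side view has the chamber at (222,165), large ring (231,236), small rings (282,213) and (293,255), gauge (240,280) and reducer (311,293).

```bash
cat > h.py <<'E'
import numpy as np, cv2
from workcell import readout, optics
def load(f):
    z=np.load(f); return z
def ray(p,u,v,z):
    R,t,K=p["R"],p["t"],p["mtx"]
    c=-R.T@t; d=R.T@np.linalg.inv(K)@np.array([u,v,1.0])
    return c+d*(z-c[2])/d[2]
def proj(p,X):
    x=p["R"]@np.asarray(X,float)+p["t"]; x=p["mtx"]@x; return x[:2]/x[2]
def dpt(p,d,u,v):
    x=np.linalg.inv(p["mtx"])@np.array([u,v,1.0])*d; return p["R"].T@(x-p["t"])
E
python3 - <<'E'
from h import *
s=load("/tmp/scene0.npz"); q=load("/tmp/side0.npz")
np.set_printoptions(precision=1,suppress=True)
for n,a,b,z in [("port",(232,233),(222,156),66),("lring",(291,207),(231,236),9),("sA",(244,198),(282,213),9),("sB",(275,177),(293,255),9),("red",(294,150),(311,283),45),("gauge",(323,161),(239,264),80),("cl1",(158,253),(268,148),8),("cl2",(193,210),(297,176),8)]:
    print(n,ray(s,*a,z),ray(q,*b,z))
for n,z,b in (("scene",s,(190,220,170,265)),("side",q,(200,260,190,320))):
    x0,x1=(140,350) if n=="scene" else (190,340)
    y0,y1=(135,290) if n=="scene" else (135,320)
    im=z["im"][y0:y1,x0:x1,::-1]; f=3.7 if n=="scene" else 3.2
    cv2.imwrite(f"pics/{n}0z.png",cv2.resize(im,None,fx=f,fy=f,interpolation=2))
E
```

```text
port [508.6 122.3  66. ] [506.6 126.1  66. ]
lring [490.  -77.3   9. ] [493.6 -83.3   9. ]
sA [607.4 -29.5   9. ] [611.7 -34.2   9. ]
sB [ 597.6 -153.5    9. ] [ 602.2 -159.2    9. ]
red [ 604.4 -255.6   45. ] [ 604.  -261.8   45. ]
gauge [ 485.1 -212.5   80. ] [ 487.5 -227.4   80. ]
cl1 [637.  232.6   8. ] [639.7 230.2   8. ]
cl2 [680.1  86.1   8. ] [680.4  92.8   8. ]
```

```bash
python3 -m creep 2>&1 | tail -5
```

```text
invalid input
```

View pics/scene0z.png

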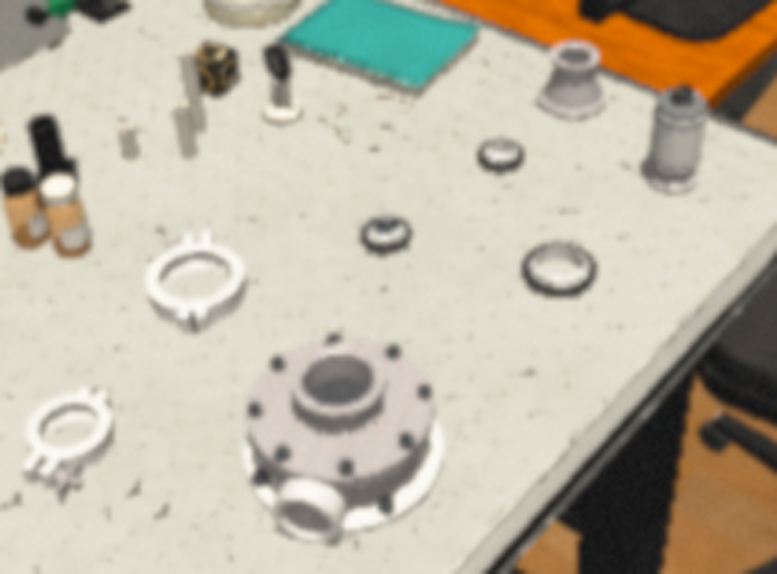

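View pics/side0z.png

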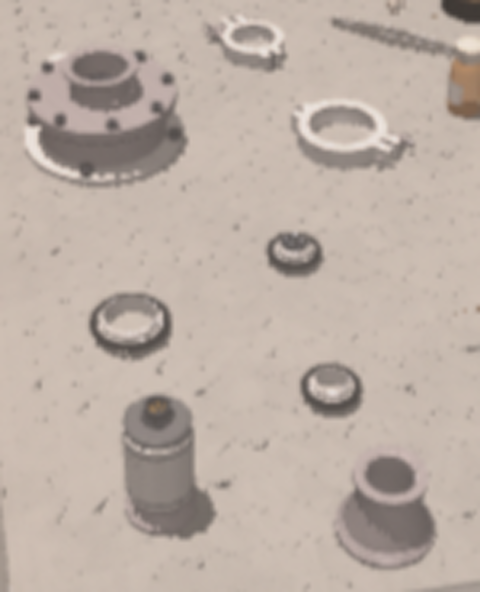

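Run:
```python
from h import *
from scipy.spatial.transform import Rotation as Ro
np.set_printoptions(precision=3,suppress=True)
s=readout.state(); p=optics.camera_params("wrist")
T=Ro.from_euler("xyz",s["ee_rot"],degrees=True).as_matrix(); print(T)
c=-p["R"].T@p["t"]; print("cam",c,"in tool",T.T@(c-s["ee_pos"])); print("cam axes in tool (cols)",T.T@p["R"].T)
```

```text
[[-0.     0.34  -0.94 ]
 [ 0.001 -0.94  -0.34 ]
 [-1.    -0.001 -0.   ]]
cam [ 271.191 -512.895  384.306] in tool [-156.985   -0.321  -80.721]
cam axes in tool (cols) [[ 0.001 -0.281  0.96 ]
 [ 1.     0.001 -0.001]
 [-0.     0.96   0.281]]
```

```bash
R='[{"translation":[2.6,2.9,0],"delta_rot":[0,0,0]}]'; python3 -m creep '[{"translation":[2.6,2.9,0],"delta_rot":[0,0,0]},{"translation":[2.6,2.9,0],"delta_rot":[0,0,0]},{"translation":[2.6,2.9,0],"delta_rot":[0,0,0]},{"translation":[2.6,2.9,0],"delta_rot":[0,0,0]},{"translation":[2.6,2.9,0],"delta_rot":[0,0,0]}]'
python3 -m creep '[{"translation":[2.6,2.9,0],"delta_rot":[0,0,0]},{"translation":[2.6,2.9,0],"delta_rot":[0,0,0]},{"translation":[2.6,2.9,0],"delta_rot":[0,0,0]},{"translation":[2.6,2.9,0],"delta_rot":[0,0,0]},{"translation":[2.6,2.9,0],"delta_rot":[0,0,0]}]'
python3 -m creep '[{"translation":[2.6,2.9,0],"delta_rot":[0,0,0]},{"translation":[2.6,2.9,0],"delta_rot":[0,0,0]},{"translation":[2.6,2.9,0],"delta_rot":[0,0,0]},{"translation":[2.6,2.9,0],"delta_rot":[0,0,0]},{"translation":[0,0,0],"delta_rot":[0,0,0]}]'
python3 - <<'E'
from h import *
p=optics.camera_params("wrist"); im,d=optics.grab_frame("wrist")
cv2.imwrite("pics/w1.png",cv2.resize(im[...,::-1],None,fx=1.5,fy=1.5)); np.savez("/tmp/w1.npz",im=im,d=d,**p)
print(readout.state()["ee_pos"],readout.state()["ee_rot"],readout.state()["time_s"])
E
```

```text
time_s: 0.57
ee_pos: [326.1, -394.2, 227.8]
ee_rot: [-79.5, 90.0, 120.3]
force: [-0.0, -0.5, -0.4]
gripper_width: 91.0
time_s: 0.98
ee_pos: [456.3, -249.0, 227.9]
ee_rot: [-7.2, 90.0, -167.4]
force: [0.7, -0.5, -1.1]
gripper_width: 91.1
time_s: 1.4
ee_pos: [563.3, -129.8, 227.3]
ee_rot: [-151.3, 89.8, 48.8]
force: [0.4, -0.1, 0.2]
gripper_width: 91.5
[ 561.08290353 -132.1472942   227.2011444 ] [-69.34608905  89.95812616 130.79992988] 1.45
```

View pics/w1.png

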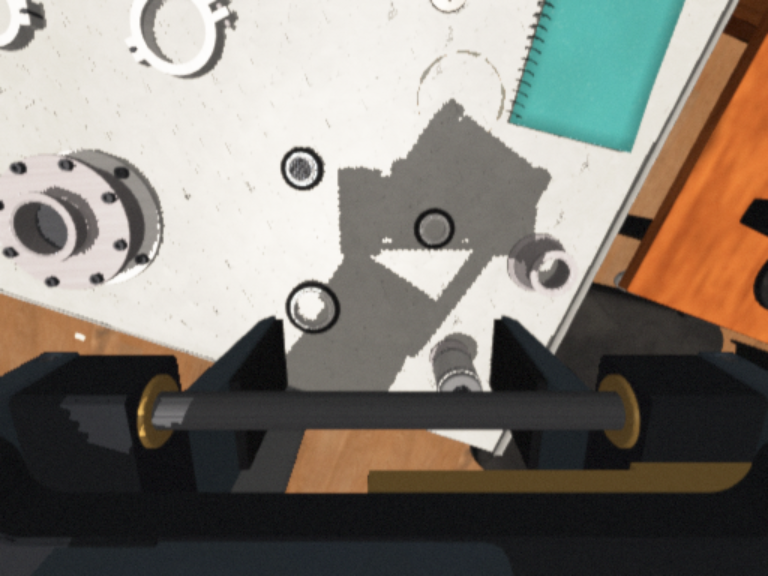

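The wrist picture (1.5x scale) settles the rings: the one at (301,168) carries the screen, and the one at (434,228) is open. The large ring is at (312,306), the port at (48,222), the reducer top at (552,270) and the gauge at (458,380), which is partly hidden.

```bash
cat >> h.py <<'E'
def darkring(p,im,u,v,r,z,thr=70):
    """centre of black seal ring near u,v; outer contour ellipse + ray onto z"""
    f=6; x0,y0=int(u-r),int(v-r)
    g=cv2.cvtColor(im,cv2.COLOR_RGB2GRAY)[y0:y0+2*r,x0:x0+2*r]
    g=cv2.resize(g,None,fx=f,fy=f,interpolation=cv2.INTER_CUBIC)
    m=(g<thr).astype(np.uint8)
    cs,_=cv2.findContours(m,cv2.RETR_EXTERNAL,cv2.CHAIN_APPROX_NONE)
    c=max(cs,key=cv2.contourArea)
    # map contour to plane, fit circle (ellipse) there
    P=np.array([ray(p,(x+.5)/f-.5+x0,(y+.5)/f-.5+y0,z)[:2] for x,y in c[:,0]],np.float32)
    e=cv2.fitEllipse(P); return e
E
python3 - <<'E'
from h import *
w=load("/tmp/w1.npz"); im=w["im"]
for n,u,v in (("mesh",201,112),("open",289,152),("large",208,204)):
    for thr in (50,70): print(n,darkring(w,im,u,v,24,7,thr))
for n,u,v,z in (("port",31,149,66),("redtop",368,180,45),("gauge",305,253,80)):
    print(n,ray(w,u,v,z))
d=w["d"]; print(d[112,201],dpt(w,d[112,190],190,112),dpt(w,d[100,180],180,100))
E
```

```text
mesh ((611.1033325195312, -31.62076187133789), (33.639400482177734, 34.7214469909668), 27.193401336669922)
mesh ((611.1190795898438, -31.630626678466797), (34.4720458984375, 35.557655334472656), 29.5093936920166)
open ((602.4022827148438, -158.273193359375), (35.26637268066406, 35.83987045288086), 7.336522579193115)
open ((602.4348754882812, -158.27992248535156), (36.27567672729492, 36.720176696777344), 6.274223804473877)
large ((492.5748596191406, -78.68195343017578), (49.545902252197266, 50.344120025634766), 112.05459594726562)
large ((492.57879638671875, -78.72369384765625), (50.37794876098633, 51.601715087890625), 112.03585815429688)
port [509.88605943 127.451593    66.        ]
redtop [ 607.85725754 -258.00480813   45.        ]
gauge [ 502.81797884 -211.11892407   80.        ]
356.88214 [606.57085582 -18.59293772   9.68565537] [ 6.15867420e+02 -4.46668245e-01  2.05075018e+00]
```

```bash
python3 -m creep '[{"translation":[-3.3,2.8,-2],"delta_rot":[0,0,0]},{"translation":[-3.4,2.8,-2],"delta_rot":[0,0,0]},{"translation":[0,0,-3],"delta_rot":[0,0,0]},{"translation":[0,0,0],"delta_rot":[0,0,0]},{"translation":[0,0,0],"delta_rot":[0,0,0]}]'
python3 -m creep '[{"translation":[0,0,0],"delta_rot":[0,0,0]},{"translation":[0,0,0],"delta_rot":[0,0,0]}]'
cat > look.py <<'E'
import sys
from h import *
from scipy.spatial.transform import Rotation as Ro
np.set_printoptions(precision=2,suppress=True)
name=sys.argv[1]
s=readout.state(); p=optics.camera_params("wrist"); im,d=optics.grab_frame("wrist")
np.savez(f"/tmp/{name}.npz",im=im,d=d,ee=s["ee_pos"],er=s["ee_rot"],**p)
T=Ro.from_euler("xyz",s["ee_rot"],degrees=True).as_matrix()
cv2.imwrite(f"pics/{name}.png",cv2.resize(im[...,::-1],None,fx=1.5,fy=1.5))
print("t",s["time_s"],"ee",s["ee_pos"],"\nx",T[:,0],"y",T[:,1],"F",s["force"],"w",s["gripper_width"])
for z in (7,45,66,82): print(z,"below TCP px",proj(p,[s["ee_pos"][0],s["ee_pos"][1],z]))
E
python3 look.py w2
```

```text
time_s: 1.87
ee_pos: [500.3, -86.8, 162.8]
ee_rot: [-16.3, 89.9, -176.5]
force: [0.4, -0.4, 0.8]
gripper_width: 91.5
time_s: 2.03
ee_pos: [503.0, -87.3, 164.9]
ee_rot: [144.7, 89.8, -15.5]
force: [0.7, -0.4, 0.3]
gripper_width: 91.3
t 2.0333 ee [503.03 -87.34 164.88] 
x [ 0. -0. -1.] y [ 0.34 -0.94  0.  ] F [ 0.71 -0.42  0.27] w 91.27893042548477
7 below TCP px [258.74 182.79]
45 below TCP px [258.81 191.88]
66 below TCP px [258.86 197.97]
82 below TCP px [258.9  203.26]
```

View pics/w2.png

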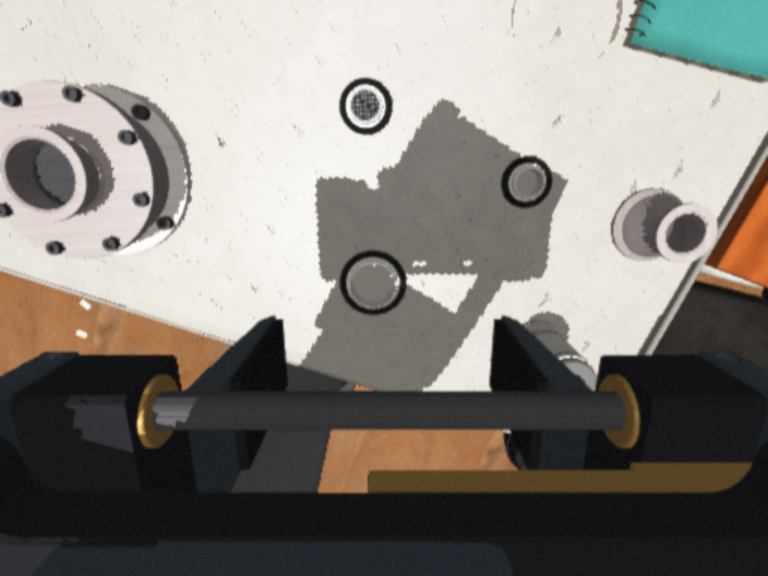

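The large ring is now at (373,282) in the 1.5x picture, close to the point under the TCP. The screened ring is at (366,105) and the port at (48,170).

Run:
```python
from h import *
w=load("/tmp/w2.npz"); im=w["im"]
for thr in (50,70):
  for n,u,v,r in (("mesh",244,70,22),("large",248.7,188,26)): print(n,darkring(w,im,u,v,r,7,thr))
print(w["ee"])
```

```text
mesh ((611.064697265625, -31.561695098876953), (34.49311065673828, 34.849185943603516), 10.919234275817871)
large ((492.4546813964844, -78.1185531616211), (50.84961700439453, 50.951873779296875), 95.89866638183594)
mesh ((611.0606079101562, -31.549741744995117), (35.08350372314453, 35.48208236694336), 7.602591037750244)
large ((492.4280700683594, -78.10799407958984), (51.61921691894531, 51.99673843383789), 109.02909088134766)
[503.03415275 -87.33613206 164.88262237]
```

```bash
python3 -m creep '[{"translation":[-1.06,0.92,-3],"delta_rot":[0,0,0]},{"translation":[0,0,-3],"delta_rot":[0,0,0]},{"translation":[0,0,-3],"delta_rot":[0,0,0]},{"translation":[0,0,0],"delta_rot":[0,0,0]},{"translation":[0,0,0],"delta_rot":[0,0,0]}]'
python3 -m creep '[{"translation":[0,0,0],"delta_rot":[0,0,0]},{"translation":[0,0,0],"delta_rot":[0,0,0]}]'
python3 look.py w3
```

```text
time_s: 2.5
ee_pos: [490.8, -77.3, 73.2]
ee_rot: [-26.6, 89.9, 173.2]
force: [0.6, -0.8, 0.1]
gripper_width: 91.0
time_s: 2.67
ee_pos: [492.7, -77.5, 75.4]
ee_rot: [148.5, 89.7, -11.6]
force: [-0.1, -0.7, 0.0]
gripper_width: 91.1
t 2.6667 ee [492.69 -77.5   75.36] 
x [ 0. -0. -1.] y [ 0.34 -0.94  0.  ] F [-0.06 -0.71  0.01] w 91.09453390912644
7 below TCP px [258.94 208.69]
45 below TCP px [259.09 226.26]
66 below TCP px [259.2 239. ]
82 below TCP px [259.3  250.77]
```

View pics/w3.png

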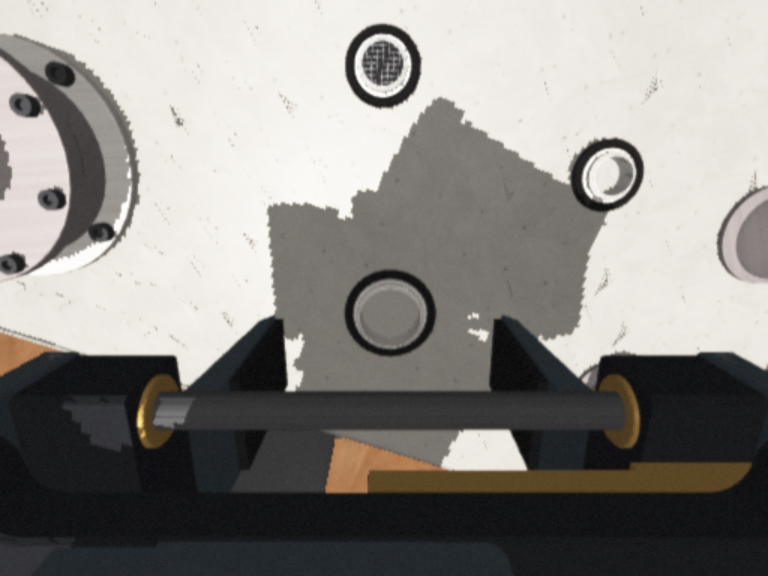

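The ring sits at (390,312) in the 1.5x picture, within about 1 px of the point under the TCP. I'll descend and grip.

```bash
python3 -m creep '[{"translation":[0,0,-2],"delta_rot":[0,0,0]},{"translation":[0,0,-2],"delta_rot":[0,0,0]},{"translation":[0,0,-1],"delta_rot":[0,0,0]},{"translation":[0,0,-0.3],"delta_rot":[0,0,0]},{"translation":[0,0,0],"delta_rot":[0,0,0]}]'
python3 -m creep '[{"translation":[0,0,0],"delta_rot":[0,0,0]},{"translation":[0,0,0],"delta_rot":[0,0,0]},{"translation":[0,0,0],"delta_rot":[0,0,0]}]'
python3 - <<'E'
from h import *
w=load("/tmp/w3.npz"); print(darkring(w,w["im"],260,208,34,7,50)); print(darkring(w,w["im"],255.5,44,28,7,50))
E
```

```text
time_s: 3.13
ee_pos: [490.8, -77.0, 20.4]
ee_rot: [-11.3, 90.0, -171.4]
force: [0.7, 0.2, -0.6]
gripper_width: 91.5
time_s: 3.38
ee_pos: [491.5, -77.1, 21.2]
ee_rot: [147.5, 89.9, -12.6]
force: [-0.5, -0.4, -0.1]
gripper_width: 91.1
((492.5657958984375, -78.2197494506836), (51.22843551635742, 51.31514358520508), 71.16378784179688)
((611.1203002929688, -31.542377471923828), (35.3301887512207, 35.567928314208984), 155.05604553222656)
```

```bash
python3 -m creep '[{"translation":[0.1,-0.1,-0.15],"delta_rot":[0,0,0]},{"translation":[0,0,0],"delta_rot":[0,0,0]},{"translation":[0,0,0],"delta_rot":[0,0,0]}]'
python3 -m creep '[{"translation":[0,0,0],"delta_rot":[0,0,0]},{"translation":[0,0,0],"delta_rot":[0,0,0]},{"translation":[0,0,0],"delta_rot":[0,0,0]},{"translation":[0,0,0],"delta_rot":[0,0,0]},{"translation":[0,0,0],"delta_rot":[0,0,0]}]' -0.3 15
python3 -m creep '[{"translation":[0,0,0],"delta_rot":[0,0,0]},{"translation":[0,0,0],"delta_rot":[0,0,0]},{"translation":[0,0,0],"delta_rot":[0,0,0]},{"translation":[0,0,0],"delta_rot":[0,0,0]},{"translation":[0,0,0],"delta_rot":[0,0,0]}]'
python3 look.py w4
```

```text
time_s: 3.63
ee_pos: [491.9, -78.1, 18.9]
ee_rot: [137.0, 90.0, -23.1]
force: [-0.3, 0.1, -0.4]
gripper_width: 91.1
time_s: 4.05
ee_pos: [491.7, -78.0, 18.7]
ee_rot: [21.8, 90.0, -138.3]
force: [0.4, 0.6, 0.5]
gripper_width: 60.8
time_s: 4.47
ee_pos: [491.7, -78.0, 18.7]
ee_rot: [56.6, 90.0, -103.6]
force: [-0.6, 0.9, 0.0]
gripper_width: 51.2
t 4.4667 ee [491.69 -78.    18.75] 
x [-0. -0. -1.] y [ 0.34 -0.94  0.  ] F [-0.63  0.9   0.05] w 51.15232373106659
7 below TCP px [259.19 237.39]
45 below TCP px [259.3  268.73]
66 below TCP px [259.38 293.71]
82 below TCP px [259.46 318.74]
```

```bash
python3 -m creep '[{"translation":[0,0,2],"delta_rot":[0,0,0]},{"translation":[0,0,3.5],"delta_rot":[0,0,0]},{"translation":[0,0,3.5],"delta_rot":[0,0,0]},{"translation":[0,0,3.5],"delta_rot":[0,0,0]},{"translation":[0,1,1],"delta_rot":[0,0,0]}]'
python3 -m creep '[{"translation":[0.3,3.5,0],"delta_rot":[0,0,0]},{"translation":[0.3,3.5,0],"delta_rot":[0,0,0]},{"translation":[0.3,3.5,0],"delta_rot":[0,0,0]},{"translation":[0.3,3,0],"delta_rot":[0,0,0]},{"translation":[0,0,0],"delta_rot":[0,0,0]}]'
python3 -m creep '[{"translation":[0,0,0],"delta_rot":[0,0,0]},{"translation":[0,0,0],"delta_rot":[0,0,0]},{"translation":[0,0,0],"delta_rot":[0,0,0]}]'
python3 look.py w5
```

```text
time_s: 4.93
ee_pos: [494.6, -69.3, 158.9]
ee_rot: [146.9, 89.4, -13.3]
force: [1.1, -0.8, -0.6]
gripper_width: 51.3
time_s: 5.35
ee_pos: [503.7, 71.6, 153.3]
ee_rot: [-105.9, 89.9, 94.2]
force: [0.3, -0.3, -0.4]
gripper_width: 51.3
time_s: 5.6
ee_pos: [503.3, 66.2, 153.4]
ee_rot: [10.2, 89.9, -149.9]
force: [-0.2, -0.8, -1.5]
gripper_width: 51.0
t 5.6 ee [503.33  66.19 153.41] 
x [-0. -0. -1.] y [ 0.34 -0.94  0.  ] F [-0.21 -0.76 -1.52] w 50.97498264011093
7 below TCP px [259.02 184.8 ]
45 below TCP px [259.05 194.67]
66 below TCP px [259.08 201.32]
82 below TCP px [259.1  207.14]
```

View pics/w5.png

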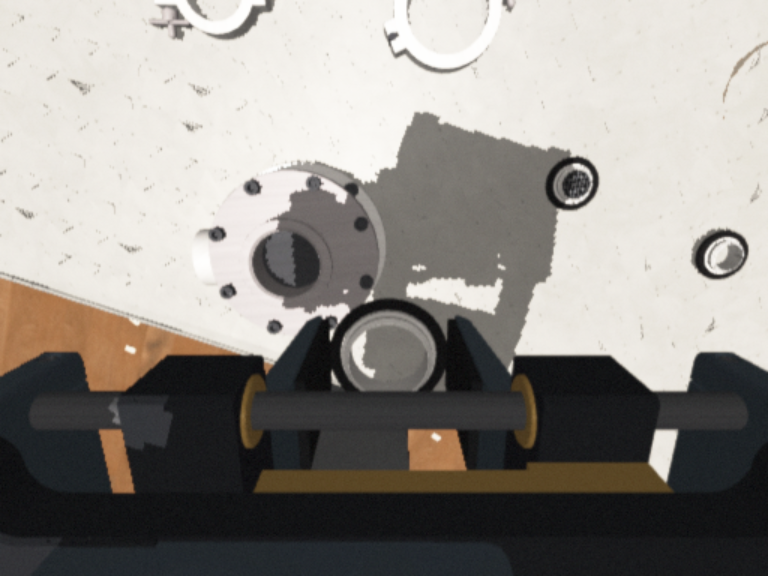

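The held ring is at (388,350) between the fingers, and the port bore is at about (285,258) in the 1.5x picture. I'll locate the port face from the depth at its height.

```bash
cat >> h.py <<'E'
def cloud(w):
    d=w["d"]; v,u=np.mgrid[:d.shape[0],:d.shape[1]]
    x=np.stack([(u-w["mtx"][0,2])/w["mtx"][0,0]*d,(v-w["mtx"][1,2])/w["mtx"][1,1]*d,d],-1)
    X=(x-w["t"])@w["R"]; X[d==0]=np.nan; return X
def annulus(w,xy,z0,z1,rad,f=4,view=True):
    """points with height z0..z1 within rad of xy: rectified at mid height; outer contour and hole fits"""
    X=cloud(w); m=(X[...,2]>z0)&(X[...,2]<z1)&(np.hypot(X[...,0]-xy[0],X[...,1]-xy[1])<rad)
    P=X[m]; 
    M=cv2.resize(m.astype(np.float32),None,fx=f,fy=f,interpolation=cv2.INTER_LINEAR)
    cs,h=cv2.findContours((M>.5).astype(np.uint8),cv2.RETR_CCOMP,cv2.CHAIN_APPROX_NONE)
    zm=np.median(P[:,2]); print("n",len(P),"zmed",zm,"mean",P.mean(0))
    for i in sorted(range(len(cs)),key=lambda i:-cv2.contourArea(cs[i]))[:2]:
        Q=np.array([ray(w,(x+.5)/f-.5,(y+.5)/f-.5,(z0+z1)/2)[:2] for x,y in cs[i][:,0]],np.float32)
        print("hole" if h[0][i][3]>=0 else "outer",np.round(np.hstack([np.array(q) for q in cv2.fitEllipse(Q)]),2))
E
python3 - <<'E'
from h import *
np.set_printoptions(precision=2,suppress=True)
w=load("/tmp/w5.npz"); annulus(w,(510,126),63.5,68.5,45)
w2=load("/tmp/w2.npz"); annulus(w2,(510,126),63.5,68.5,45)
im=w["im"]; ee=w["ee"]
print("ring expected px",proj(w,[ee[0],ee[1],ee[2]-11.75]),proj(w,[ee[0],ee[1],ee[2]-4.75]))
X=cloud(w); 
for u,v in ((258,268//1),(258,203),(222,233)): print(X[v,u])
cv2.imwrite("pics/w5z.png",cv2.resize(im[100:280,150:330,::-1],None,fx=3.3,fy=3.3,interpolation=2))
E
```

```text
n 1372 zmed 65.98071712716626 mean [505.39 133.01  65.94]
outer [504.97 132.43  54.61  55.12  56.49]
hole [505.38 132.17  40.07  40.16  24.29]
n 1464 zmed 66.05190528059018 mean [505.86 130.28  65.95]
outer [505.06 130.6   53.14  55.85  85.78]
hole [505.27 131.1   39.27  40.26 116.53]
ring expected px [259.2  237.34] [259.22 242.16]
[535.21  78.27 234.29]
[526.45  75.36 144.44]
[499.46  90.33 144.77]
```

View pics/w5z.png

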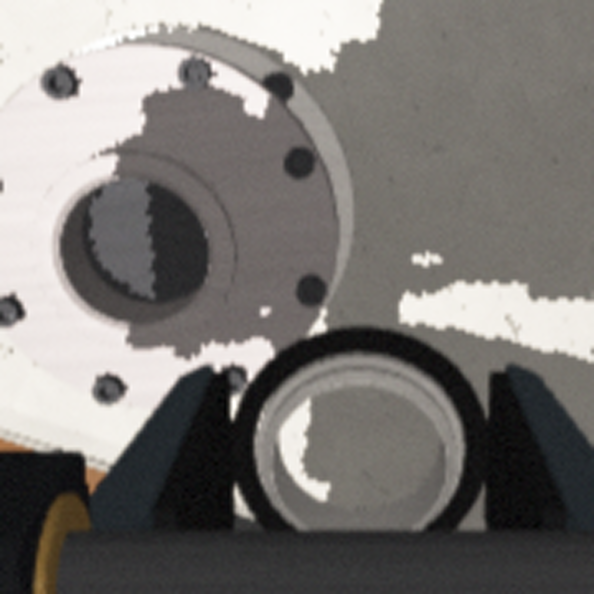

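Run:
```python
from h import *
np.set_printoptions(precision=2,suppress=True)
w=load("/tmp/w5.npz"); ee=w["ee"]; im=w["im"].copy()
# dark pixel column profile at u=259: top of the seal
g=cv2.cvtColor(im,cv2.COLOR_RGB2GRAY); print(g[190:216,259])
a=np.radians(np.arange(0,360,2))
for z in (-14.25,-11.75,-9.25):
    P=np.array([proj(w,[ee[0]+26*np.cos(t),ee[1]+26*np.sin(t),ee[2]+z]) for t in a]); print(z,P.min(0),P.max(0))
print(g[225,210:235],g[225,285:305])
X=cloud(w); m=(abs(X[...,2]-(ee[2]-9.25))<1.5)&(np.hypot(X[...,0]-ee[0],X[...,1]-ee[1])<30)
v,u=np.where(m); print(len(u),u.min(),u.max(),v.min(),v.max())
```

```text
[115 112 112 111 114 115 117 112  89  47  22  18  20  19  19  20  57  99
 133 145 133 110 128 148 150 157]
-14.25 [220.31 198.69] [298.09 269.92]
-11.75 [219.81 199.89] [298.6  271.92]
-9.25 [219.3  201.13] [299.13 273.98]
[ 12  19  17  15  15  15  15  18   9  82 226 114  27  17  18  17  22  19
  70 172 146 152 144 125 138] [139 150 137  91  33  17  18  19  20  19  19  42  97  38  14  16  14  13
  18  18]
1640 218 299 199 259
```

```bash
python3 -m creep '[{"translation":[0.1,3.3,0],"delta_rot":[0,0,0]},{"translation":[0,3.3,0],"delta_rot":[0,0,0]},{"translation":[0,0,0],"delta_rot":[0,0,0]},{"translation":[0,0,0],"delta_rot":[0,0,0]},{"translation":[0,0,0],"delta_rot":[0,0,0]}]'
python3 -m creep '[{"translation":[0,0,0],"delta_rot":[0,0,0]},{"translation":[0,0,0],"delta_rot":[0,0,0]},{"translation":[0,0,0],"delta_rot":[0,0,0]}]'
python3 look.py w6
python3 - <<'E'
from h import *
np.set_printoptions(precision=2,suppress=True)
w=load("/tmp/w6.npz"); annulus(w,(505,132),63.5,68.5,45)
X=cloud(w); P=X[(abs(X[...,2]-66)<2)&(np.hypot(X[...,0]-505,X[...,1]-132)<45)]
# outer points circle fit via max radius sectors
from scipy.optimize import least_squares
c=np.array([505.,132.])
for it in range(3):
    d=P[:,:2]-c; a=np.arctan2(d[:,1],d[:,0]); r=np.hypot(*d.T)
    E=[];I=[]
    for k in np.arange(-np.pi,np.pi,.1):
        s=(a>=k)&(a<k+.1)
        if s.sum()>4: E.append(P[s][r[s].argmax(),:2]); I.append(P[s][r[s].argmin(),:2])
    E=np.array(E);I=np.array(I)
    f=least_squares(lambda q:np.r_[np.hypot(*(E-q[:2]).T)-q[2],np.hypot(*(I-q[:2]).T)-q[3]],[*c,27,20.5],loss="soft_l1",f_scale=.5); c=f.x[:2]
print(f.x,len(E))
E
```

```text
time_s: 6.07
ee_pos: [504.6, 132.0, 153.6]
ee_rot: [39.5, 89.9, -120.6]
force: [-0.3, -0.4, 0.3]
gripper_width: 51.3
time_s: 6.32
ee_pos: [504.8, 132.0, 153.8]
ee_rot: [72.2, 90.0, -88.0]
force: [1.0, 0.0, 0.5]
gripper_width: 51.1
t 6.3167 ee [504.75 132.05 153.81] 
x [ 0. -0. -1.] y [ 0.34 -0.94  0.  ] F [1.02 0.03 0.49] w 51.149525594370715
7 below TCP px [259.02 184.81]
45 below TCP px [259.06 194.64]
66 below TCP px [259.08 201.26]
82 below TCP px [259.1  207.04]
n 978 zmed 65.99990272705918 mean [508.9  134.07  65.95]
outer [506.15 133.05  48.76  50.87  20.93]
outer [483.95 125.26  10.27  32.56  19.33]
[504.88 132.6   27.26  20.53] 51
```

View pics/w6.png

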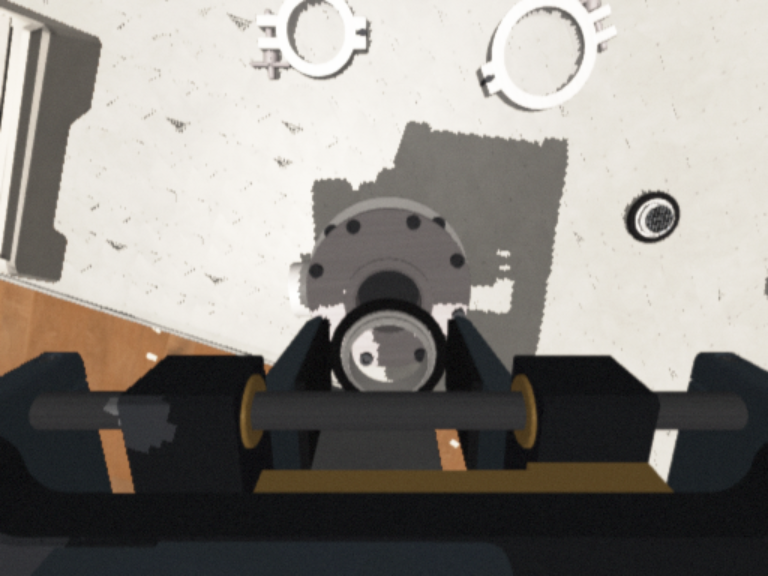

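The lower half of the port at (388,290) is hidden by the held ring; the circle fit gives its centre as (504.9, 132.6).

```bash
python3 -m creep '[{"translation":[-0.06,0.03,-2.5],"delta_rot":[0,0,0]},{"translation":[0,0,-2.5],"delta_rot":[0,0,0]},{"translation":[0,0,-1],"delta_rot":[0,0,0]},{"translation":[0,0,0],"delta_rot":[0,0,0]},{"translation":[0,0,0],"delta_rot":[0,0,0]}]'
python3 -m creep '[{"translation":[0,0,0],"delta_rot":[0,0,0]},{"translation":[0,0,0],"delta_rot":[0,0,0]},{"translation":[0,0,0],"delta_rot":[0,0,0]}]'
```

```text
time_s: 6.78
ee_pos: [504.3, 133.2, 93.9]
ee_rot: [8.6, 90.0, -151.5]
force: [-0.1, 0.1, 0.7]
gripper_width: 50.9
time_s: 7.03
ee_pos: [504.9, 133.5, 94.9]
ee_rot: [171.2, 89.9, 11.1]
force: [0.1, 0.3, 0.3]
gripper_width: 51.1
```

```bash
python3 -m creep '[{"translation":[-0.07,-0.12,-0.3],"delta_rot":[0,0,0]},{"translation":[0,0,0],"delta_rot":[0,0,0]},{"translation":[0,0,0],"delta_rot":[0,0,0]},{"translation":[0,0,0],"delta_rot":[0,0,0]}]'
python3 -m creep '[{"translation":[0,0,-0.3],"delta_rot":[0,0,0]},{"translation":[0,0,0],"delta_rot":[0,0,0]},{"translation":[0,0,0],"delta_rot":[0,0,0]},{"translation":[0,0,0],"delta_rot":[0,0,0]}]'
```

```text
time_s: 7.37
ee_pos: [503.4, 132.1, 90.8]
ee_rot: [145.8, 90.0, -14.4]
force: [0.1, 0.6, -0.1]
gripper_width: 50.8
time_s: 7.7
ee_pos: [503.4, 132.1, 87.7]
ee_rot: [13.4, 90.0, -146.7]
force: [-0.1, 1.2, -0.7]
gripper_width: 51.2
```

```bash
python3 -m creep '[{"translation":[0.07,0,-0.2],"delta_rot":[0,0,0]},{"translation":[0,0,0],"delta_rot":[0,0,0]},{"translation":[0,0,0],"delta_rot":[0,0,0]},{"translation":[0,0,0],"delta_rot":[0,0,0]}]'
python3 -m creep '[{"translation":[0,0,-0.2],"delta_rot":[0,0,0]},{"translation":[0,0,0],"delta_rot":[0,0,0]},{"translation":[0,0,0],"delta_rot":[0,0,0]}]'
python3 -m creep '[{"translation":[0,0,-0.2],"delta_rot":[0,0,0]},{"translation":[0,0,0],"delta_rot":[0,0,0]},{"translation":[0,0,0],"delta_rot":[0,0,0]}]'
```

```text
time_s: 8.03
ee_pos: [504.1, 132.1, 85.7]
ee_rot: [52.7, 90.0, -107.4]
force: [0.1, -0.6, -1.1]
gripper_width: 50.9
time_s: 8.28
ee_pos: [504.0, 132.1, 83.6]
ee_rot: [3.3, 90.0, -156.8]
force: [-0.1, -0.1, -0.4]
gripper_width: 51.4
time_s: 8.53
ee_pos: [504.0, 132.1, 81.6]
ee_rot: [3.8, 90.0, -156.4]
force: [-0.2, -0.6, -1.2]
gripper_width: 50.8
```

```bash
python3 -m creep '[{"translation":[0,0,-0.1],"delta_rot":[0,0,0]},{"translation":[0,0,0],"delta_rot":[0,0,0]},{"translation":[0,0,0],"delta_rot":[0,0,0]}]'
python3 -m creep '[{"translation":[0,0,0],"delta_rot":[0,0,0]},{"translation":[0,0,0],"delta_rot":[0,0,0]},{"translation":[0,0,0],"delta_rot":[0,0,0]},{"translation":[0,0,0],"delta_rot":[0,0,0]},{"translation":[0,0,0],"delta_rot":[0,0,0]}]' 1
python3 -m creep '[{"translation":[0,0,0],"delta_rot":[0,0,0]},{"translation":[0,0,0],"delta_rot":[0,0,0]},{"translation":[0,0,3],"delta_rot":[0,0,0]},{"translation":[0,0,3.5],"delta_rot":[0,0,0]},{"translation":[0,0,3.5],"delta_rot":[0,0,0]}]'
python3 -m creep '[{"translation":[0,0,0],"delta_rot":[0,0,0]},{"translation":[0,0,0],"delta_rot":[0,0,0]},{"translation":[0,0,0],"delta_rot":[0,0,0]}]'
python3 look.py w7
```

```text
time_s: 8.78
ee_pos: [504.1, 132.1, 80.7]
ee_rot: [21.3, 90.0, -138.8]
force: [-0.5, -0.5, -0.2]
gripper_width: 51.1
time_s: 9.2
ee_pos: [504.1, 132.1, 80.8]
ee_rot: [130.8, 90.0, -29.3]
force: [0.4, 0.1, -0.2]
gripper_width: 81.5
time_s: 9.62
ee_pos: [503.4, 131.9, 181.3]
ee_rot: [-4.6, 89.9, -164.7]
force: [0.8, 0.5, 0.2]
gripper_width: 91.3
time_s: 9.87
ee_pos: [503.5, 132.0, 180.2]
ee_rot: [-0.1, 89.9, -160.2]
force: [-0.8, -0.0, -0.6]
gripper_width: 90.7
t 9.8667 ee [503.5  131.96 180.23] 
x [-0. -0. -1.] y [ 0.34 -0.94 -0.  ] F [-0.79 -0.05 -0.55] w 90.66214383030716
7 below TCP px [259.02 179.1 ]
45 below TCP px [259.05 187.45]
66 below TCP px [259.07 192.98]
82 below TCP px [259.08 197.76]
```

View pics/w7.png

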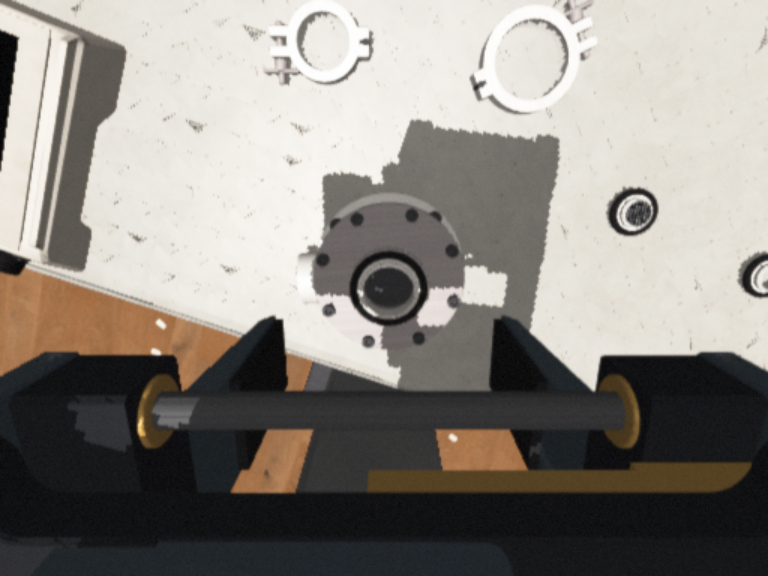

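The large ring shows as a concentric black ring at (389,288) in the port. I'll check its centre and heights.

Run:
```python
from h import *
np.set_printoptions(precision=2,suppress=True)
w=load("/tmp/w7.npz"); print(darkring(w,w["im"],259.3,192,29,68.5,45))
X=cloud(w); r=np.hypot(X[...,0]-504.5,X[...,1]-132)
for a,b in ((22,25),(17,18.6)):
    m=(r>a)&(r<b); Z=X[m]; k=Z[:,2]>60; print(a,np.percentile(Z[k,2],[5,50,95]))
    A=np.c_[Z[k,:2]-[504.5,132],np.ones(k.sum())]; print(np.linalg.lstsq(A,Z[k,2],rcond=None)[0])
annulus(w,(504.5,132),70,72.5,45); annulus(w,(504.5,132),73.5,77,45)
annulus(w,(605,-258),42,47,50)
```

```text
((504.81390380859375, 132.86996459960938), (50.538936614990234, 51.07196807861328), 163.34524536132812)
22 [ 69.87  72.46 286.26]
[  4.12   1.66 113.86]
17 [67.19 74.69 76.34]
[ 0.07 -0.02 73.82]
n 714 zmed 70.84690996825617 mean [506.8  133.74  70.91]
outer [505.54 133.14  50.27  50.51  82.02]
hole [504.51 132.62  39.83  40.73  45.41]
n 249 zmed 74.9356155500473 mean [506.69 133.47  74.96]
outer [505.6  133.2   37.2   37.47  89.12]
hole [505.37 133.19  33.05  33.63  20.76]
n 0 zmed nan mean [nan nan nan]
  return _methods._mean(a, axis=axis, dtype=dtype,
  ret = ret.dtype.type(ret / rcount)
h.py:34: RuntimeWarning: Mean of empty slice.
  zm=np.median(P[:,2]); print("n",len(P),"zmed",zm,"mean",P.mean(0))
  ret = um.true_divide(
```

```bash
python3 -m creep '[{"translation":[1,-3.9,0],"delta_rot":[0,0,0]},{"translation":[1,-3.9,0],"delta_rot":[0,0,0]},{"translation":[1,-3.9,0],"delta_rot":[0,0,0]},{"translation":[1,-3.9,0],"delta_rot":[0,0,0]},{"translation":[1,-3.9,0],"delta_rot":[0,0,0]}]'
python3 -m creep '[{"translation":[1,-3.9,0],"delta_rot":[0,0,0]},{"translation":[1,-3.9,0],"delta_rot":[0,0,0]},{"translation":[1,-3.9,0],"delta_rot":[0,0,0]},{"translation":[1,-3.9,0],"delta_rot":[0,0,0]},{"translation":[1,-3.9,0],"delta_rot":[0,0,0]}]'
python3 -m creep '[{"translation":[0,0,0],"delta_rot":[0,0,0]},{"translation":[0,0,0],"delta_rot":[0,0,0]},{"translation":[0,0,0],"delta_rot":[0,0,0]},{"translation":[0,0,0],"delta_rot":[0,0,0]}]'
python3 look.py w8;python3 - <<'E'
from h import *
np.set_printoptions(precision=2,suppress=True)
w=load("/tmp/w8.npz");annulus(w,(605,-258),42.5,47.5,50); annulus(w,(490,-222),69,75,40)
E
```

```text
time_s: 10.33
ee_pos: [553.2, -64.5, 178.8]
ee_rot: [-28.0, 89.8, 171.9]
force: [0.0, -0.2, -0.4]
gripper_width: 90.8
time_s: 10.75
ee_pos: [603.3, -259.6, 178.4]
ee_rot: [-45.1, 89.8, 154.8]
force: [0.6, 1.1, 0.3]
gripper_width: 91.4
time_s: 11.08
ee_pos: [603.4, -256.4, 179.7]
ee_rot: [-52.2, 89.9, 147.7]
force: [0.5, -0.2, 0.2]
gripper_width: 91.5
t 11.0833 ee [ 603.44 -256.38  179.73] 
x [-0.  0. -1.] y [ 0.34 -0.94 -0.  ] F [ 0.48 -0.21  0.2 ] w 91.48084499165996
7 below TCP px [259.33 179.14]
45 below TCP px [259.32 187.53]
66 below TCP px [259.31 193.09]
82 below TCP px [259.31 197.89]
n 612 zmed 44.97117689897104 mean [ 606.34 -260.45   44.93]
outer [ 606.21 -260.42   39.75   40.05  117.24]
hole [ 606.56 -260.21   25.96   26.16   47.31]
n 92 zmed 72.21882091361775 mean [ 477.93 -227.73   72.19]
outer [ 478.32 -225.82   10.5    27.11   17.64]
```

View pics/w8.png

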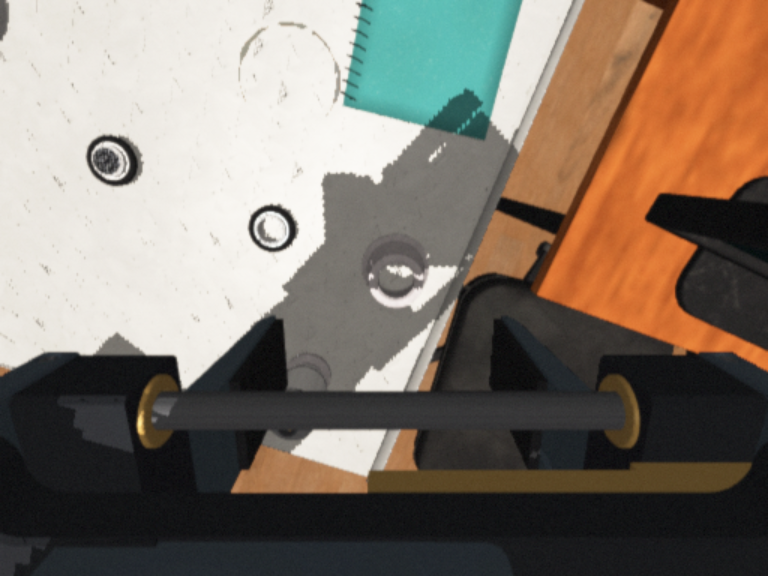

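```bash
python3 -m creep '[{"translation":[0.3,-0.4,-3],"delta_rot":[0,0,0]},{"translation":[0,0,-3],"delta_rot":[0,0,0]},{"translation":[0,0,-3],"delta_rot":[0,0,0]},{"translation":[0,0,-1],"delta_rot":[0,0,0]},{"translation":[0,0,0],"delta_rot":[0,0,0]}]'
python3 -m creep '[{"translation":[0,0,0],"delta_rot":[0,0,0]},{"translation":[0,0,0],"delta_rot":[0,0,0]},{"translation":[0,0,0],"delta_rot":[0,0,0]}]'
python3 look.py w9;python3 - <<'E'
from h import *
np.set_printoptions(precision=2,suppress=True)
w=load("/tmp/w9.npz");annulus(w,(605,-258),42.5,47.5,50)
E
```

```text
time_s: 11.55
ee_pos: [605.2, -259.8, 78.0]
ee_rot: [-44.4, 89.6, 155.5]
force: [-0.1, -0.1, 0.1]
gripper_width: 91.3
time_s: 11.8
ee_pos: [608.4, -262.2, 83.2]
ee_rot: [135.1, 89.8, -25.0]
force: [-0.2, -0.7, 0.1]
gripper_width: 91.2
t 11.8 ee [ 608.45 -262.21   83.16] 
x [ 0. -0. -1.] y [ 0.34 -0.94  0.  ] F [-0.15 -0.7   0.12] w 91.20215271296892
7 below TCP px [258.83 205.68]
45 below TCP px [258.99 222.15]
66 below TCP px [259.1  233.96]
82 below TCP px [259.21 244.8 ]
n 1250 zmed 45.03263430104331 mean [ 606.6  -260.33   44.97]
outer [ 606.35 -260.46   39.73   40.58  112.22]
hole [ 606.77 -260.37   25.49   26.09    1.73]
```

View pics/w9.png

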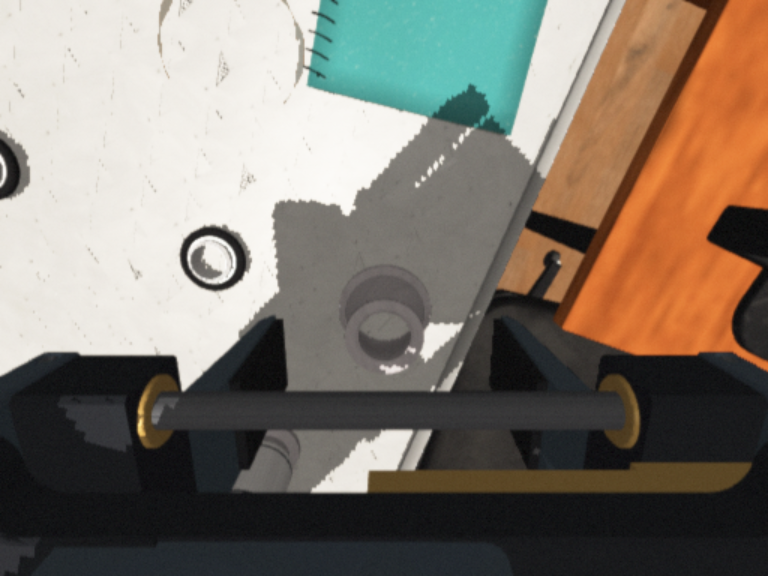

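The reducer top is at (384,335) in the 1.5x picture, between the fingers. Its centre of (606.5, -260.4) agrees with the previous look.

```bash
python3 -m creep '[{"translation":[-0.19,0.18,-1.5],"delta_rot":[0,0,0]},{"translation":[0,0,-1.5],"delta_rot":[0,0,0]},{"translation":[0,0,-0.4],"delta_rot":[0,0,0]},{"translation":[0,0,0],"delta_rot":[0,0,0]},{"translation":[0,0,0],"delta_rot":[0,0,0]}]'
python3 -m creep '[{"translation":[0,0,0],"delta_rot":[0,0,0]},{"translation":[0,0,0],"delta_rot":[0,0,0]},{"translation":[0,0,0],"delta_rot":[0,0,0]}]'
```

```text
time_s: 12.27
ee_pos: [605.7, -260.4, 47.6]
ee_rot: [133.5, 89.9, -26.6]
force: [1.0, -0.1, -0.1]
gripper_width: 91.1
time_s: 12.52
ee_pos: [605.7, -260.3, 47.7]
ee_rot: [133.3, 89.9, -26.8]
force: [0.1, 0.1, -0.0]
gripper_width: 91.2
```

```bash
python3 -m creep '[{"translation":[0.08,0,0.1],"delta_rot":[0,0,0]},{"translation":[0,0,0],"delta_rot":[0,0,0]},{"translation":[0,0,0],"delta_rot":[0,0,0]}]'
python3 -m creep '[{"translation":[0,0,0],"delta_rot":[0,0,0]},{"translation":[0,0,0],"delta_rot":[0,0,0]},{"translation":[0,0,0],"delta_rot":[0,0,0]},{"translation":[0,0,0],"delta_rot":[0,0,0]},{"translation":[0,0,0],"delta_rot":[0,0,0]}]' -0.6 40
python3 -m creep '[{"translation":[0,0,0],"delta_rot":[0,0,0]},{"translation":[0,0,0],"delta_rot":[0,0,0]},{"translation":[0,0,0],"delta_rot":[0,0,0]},{"translation":[0,0,0],"delta_rot":[0,0,0]},{"translation":[0,0,0],"delta_rot":[0,0,0]}]'
```

```text
time_s: 12.77
ee_pos: [606.2, -260.1, 48.0]
ee_rot: [128.6, 90.0, -31.6]
force: [-0.5, -0.3, 0.7]
gripper_width: 91.5
time_s: 13.18
ee_pos: [606.0, -260.1, 47.7]
ee_rot: [6.0, 90.0, -154.1]
force: [0.2, 0.8, -1.1]
gripper_width: 60.9
time_s: 13.6
ee_pos: [606.1, -260.2, 47.8]
ee_rot: [107.4, 90.0, -52.8]
force: [0.7, -0.8, -0.1]
gripper_width: 38.5
```

```bash
python3 -m creep '[{"translation":[0,0,1],"delta_rot":[0,0,0]},{"translation":[0,0,2],"delta_rot":[0,0,0]},{"translation":[0,0,3],"delta_rot":[0,0,0]},{"translation":[0,0,3],"delta_rot":[0,0,0]},{"translation":[0,0,2],"delta_rot":[0,0,0]}]'
python3 -m creep '[{"translation":[0,0,2],"delta_rot":[0,0,0]},{"translation":[0,0,0],"delta_rot":[0,0,0]},{"translation":[0,0,0],"delta_rot":[0,0,0]},{"translation":[0,0,0],"delta_rot":[0,0,0]}]'
python3 look.py w10
```

```text
time_s: 14.02
ee_pos: [606.7, -260.3, 161.2]
ee_rot: [136.7, 89.8, -23.4]
force: [0.6, -0.8, -2.1]
gripper_width: 38.5
time_s: 14.35
ee_pos: [605.1, -259.7, 176.4]
ee_rot: [-43.4, 89.9, 156.5]
force: [0.1, -0.6, -1.6]
gripper_width: 38.7
t 14.35 ee [ 605.13 -259.69  176.43] 
x [-0.  0. -1.] y [ 0.34 -0.94 -0.  ] F [ 0.13 -0.57 -1.58] w 38.683726346188614
7 below TCP px [259.28 179.75]
45 below TCP px [259.27 188.31]
66 below TCP px [259.27 193.99]
82 below TCP px [259.27 198.91]
```

View pics/w10.png

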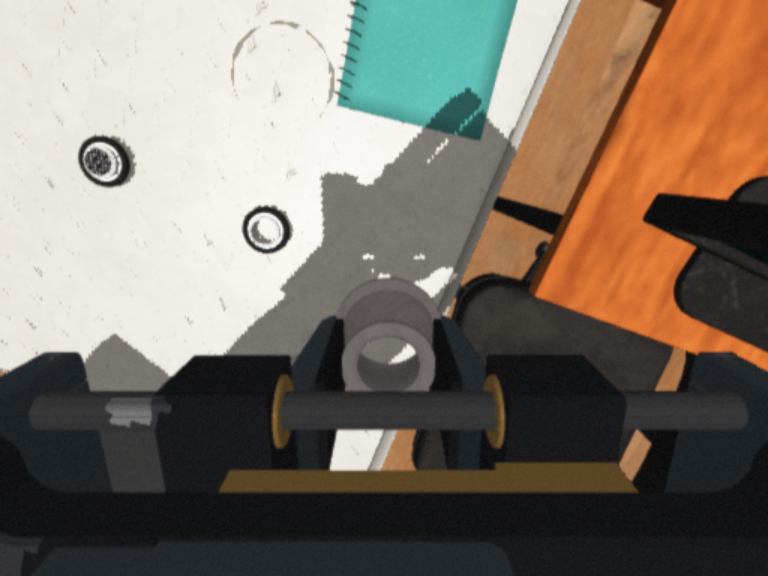

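The reducer is held upright, its top flange at (388,362) between the fingers. I'll measure its offset and tilt in the hand.

```bash
cat > held.py <<'E'
import sys
from h import *
np.set_printoptions(precision=2,suppress=True)
w=load(f"/tmp/{sys.argv[1]}.npz"); ee=w["ee"]; dz=float(sys.argv[2])
annulus(w,ee[:2],ee[2]+dz-2,ee[2]+dz+2,22)
X=cloud(w); r=np.hypot(X[...,0]-ee[0],X[...,1]-ee[1]); m=(r<19)&(abs(X[...,2]-ee[2]-dz)<3)
Z=X[m]; A=np.c_[Z[:,:2]-ee[:2],np.ones(len(Z))]; print("plane",np.linalg.lstsq(A,Z[:,2]-ee[2],rcond=None)[0],"ee",ee)
E
python3 held.py w10 -2.8
```

```text
n 1314 zmed 173.6301520429012 mean [ 610.04 -257.45  173.63]
outer [ 606.78 -258.73   33.65   39.46   17.54]
outer [ 620.36 -274.45    0.51    4.33  111.74]
plane [ 0.02  0.01 -2.94] ee [ 605.13 -259.69  176.43]
```

```bash
cat >> h.py <<'E'
from scipy.optimize import least_squares
def ringfit(w,c,z,ro,ri,rad,tz=1.6,sect=None):
    """known-radius annulus fit from depth points; uses edge points where visible (robust)"""
    X=cloud(w); c=np.array(c,float)
    P=X[(abs(X[...,2]-z)<tz)&(np.hypot(X[...,0]-c[0],X[...,1]-c[1])<rad)]
    for it in range(4):
        d=P[:,:2]-c; a=np.arctan2(d[:,1],d[:,0]); r=np.hypot(*d.T); E=[];I=[]
        for k in np.arange(-np.pi,np.pi,.12):
            s=(a>=k)&(a<k+.12)
            if s.sum()>3:
                if r[s].max()>ro-2.5: E.append(P[s][r[s].argmax(),:2])
                if r[s].min()<ri+2.5: I.append(P[s][r[s].argmin(),:2])
        E=np.array(E).reshape(-1,2);I=np.array(I).reshape(-1,2)
        f=least_squares(lambda q:np.r_[np.hypot(*(E-q[:2]).T)-ro+.4,np.hypot(*(I-q[:2]).T)-ri-.3],c,loss="soft_l1",f_scale=.4); c=f.x
    return c,len(E),len(I),np.median(P[:,2])
E
python3 - <<'E'
from h import *
np.set_printoptions(precision=2,suppress=True)
w=load("/tmp/w10.npz"); e=w["ee"]; print(ringfit(w,e[:2],e[2]-2.8,20,13.1,22),e)
w=load("/tmp/w9.npz"); print(ringfit(w,[606.5,-260.4],45,20,13.1,24))
w=load("/tmp/w7.npz"); print(ringfit(w,[504.8,132.8],70.9,26,19,28,1.3))
w=load("/tmp/w7.npz"); print(ringfit(w,[504.8,132.8],75,18.5,16.7,20,1.3))
E
```

```text
(array([ 605.15, -259.13]), 38, 44, np.float64(173.63250358224076)) [ 605.13 -259.69  176.43]
(array([ 606.24, -260.54]), 53, 53, np.float64(45.065973169061365))
(array([505.5 , 133.22]), 52, 52, np.float64(70.74181433796655))
(array([505.42, 133.25]), 35, 35, np.float64(74.87754913231294))
```

```bash
python3 -m creep '[{"translation":[-0.5,2,0],"delta_rot":[0,0,0]},{"translation":[-1,3.9,0],"delta_rot":[0,0,0]},{"translation":[-1,3.9,0],"delta_rot":[0,0,0]},{"translation":[-1,3.9,0],"delta_rot":[0,0,0]},{"translation":[-1,3.9,0],"delta_rot":[0,0,0]}]'
python3 -m creep '[{"translation":[-1,3.9,0],"delta_rot":[0,0,0]},{"translation":[-1,3.9,0],"delta_rot":[0,0,0]},{"translation":[-1,3.9,0],"delta_rot":[0,0,0]},{"translation":[-1,3.9,0],"delta_rot":[0,0,0]},{"translation":[-1,3.9,0],"delta_rot":[0,0,0]}]'
python3 -m creep '[{"translation":[-0.5,2.1,0],"delta_rot":[0,0,0]},{"translation":[0,0,0],"delta_rot":[0,0,0]},{"translation":[0,0,0],"delta_rot":[0,0,0]},{"translation":[0,0,0],"delta_rot":[0,0,0]},{"translation":[0,0,0],"delta_rot":[0,0,0]}]'
python3 look.py w11
python3 - <<'E'
from h import *
np.set_printoptions(precision=2,suppress=True)
w=load("/tmp/w11.npz"); e=w["ee"]; print(ringfit(w,e[:2],e[2]-2.8,20,13.1,22),e)
E
```

```text
time_s: 14.82
ee_pos: [559.3, -82.5, 175.8]
ee_rot: [-31.0, 89.8, 168.8]
force: [0.5, 0.6, -1.4]
gripper_width: 38.7
time_s: 15.23
ee_pos: [509.2, 112.4, 176.2]
ee_rot: [-7.7, 89.8, -167.9]
force: [1.0, 0.5, -1.3]
gripper_width: 38.7
time_s: 15.65
ee_pos: [506.0, 130.8, 177.1]
ee_rot: [12.1, 89.9, -148.1]
force: [0.8, 0.7, -1.6]
gripper_width: 38.7
t 15.65 ee [506.   130.81 177.1 ] 
x [-0. -0. -1.] y [ 0.34 -0.94  0.  ] F [ 0.8   0.73 -1.63] w 38.72626728900394
7 below TCP px [258.99 179.68]
45 below TCP px [259.02 188.19]
66 below TCP px [259.04 193.85]
82 below TCP px [259.06 198.74]
(array([506.03, 131.32]), 38, 42, np.float64(174.34205150237386)) [506.   130.81 177.1 ]
```

View pics/w11.png

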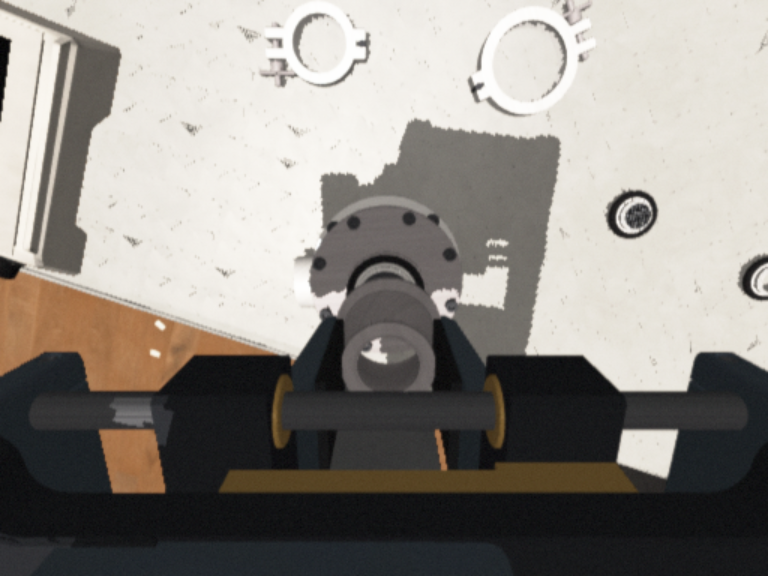

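The held reducer's top is at (388,362) in the 1.5x picture, and the seated ring's upper edge shows behind it at (388,265). I'll descend to just above the ring.

```bash
python3 -m creep '[{"translation":[-0.1,0.18,-1.5],"delta_rot":[0,0,0]},{"translation":[0,0,-2],"delta_rot":[0,0,0]},{"translation":[0,0,-1.3],"delta_rot":[0,0,0]},{"translation":[0,0,0],"delta_rot":[0,0,0]},{"translation":[0,0,0],"delta_rot":[0,0,0]}]'
python3 -m creep '[{"translation":[0,0,0],"delta_rot":[0,0,0]},{"translation":[0,0,0],"delta_rot":[0,0,0]},{"translation":[0,0,0],"delta_rot":[0,0,0]}]'
```

```text
time_s: 16.12
ee_pos: [505.0, 132.8, 129.4]
ee_rot: [-0.1, 89.9, -160.3]
force: [0.6, -0.3, -1.0]
gripper_width: 38.3
time_s: 16.37
ee_pos: [505.7, 133.7, 130.8]
ee_rot: [171.6, 89.9, 11.4]
force: [-1.0, 0.4, -1.4]
gripper_width: 39.0
```

```bash
python3 -m creep '[{"translation":[-0.07,-0.11,-0.3],"delta_rot":[0,0,0]},{"translation":[0,0,0],"delta_rot":[0,0,0]},{"translation":[0,0,0],"delta_rot":[0,0,0]},{"translation":[0,0,0],"delta_rot":[0,0,0]},{"translation":[0,0,0],"delta_rot":[0,0,0]}]'
python3 look.py w12
python3 - <<'E'
from h import *
np.set_printoptions(precision=2,suppress=True)
w=load("/tmp/w12.npz"); e=w["ee"]; print(ringfit(w,e[:2],e[2]-2.8,20,13.1,22),e)
z=cv2.cvtColor(w["im"],4)
for n in("scene","side"):
    p=optics.camera_params(n); im,d=optics.grab_frame(n); u,v=proj(p,[505,133,80]).astype(int)
    cv2.imwrite(f"pics/{n}12.png",cv2.resize(im[v-50:v+50,u-60:u+60,::-1],None,fx=6,fy=6,interpolation=2))
E
```

```text
time_s: 16.78
ee_pos: [504.3, 132.6, 126.8]
ee_rot: [114.1, 90.0, -46.0]
force: [-0.3, 0.2, -1.4]
gripper_width: 38.6
t 16.7833 ee [504.32 132.63 126.81] 
x [ 0. -0. -1.] y [ 0.34 -0.94  0.  ] F [-0.34  0.21 -1.44] w 38.57973492862164
7 below TCP px [259.07 191.6 ]
45 below TCP px [259.11 203.41]
66 below TCP px [259.14 211.53]
82 below TCP px [259.17 218.73]
(array([504.34, 133.16]), 38, 42, np.float64(124.10371474064524)) [504.32 132.63 126.81]
```

View pics/side12.png

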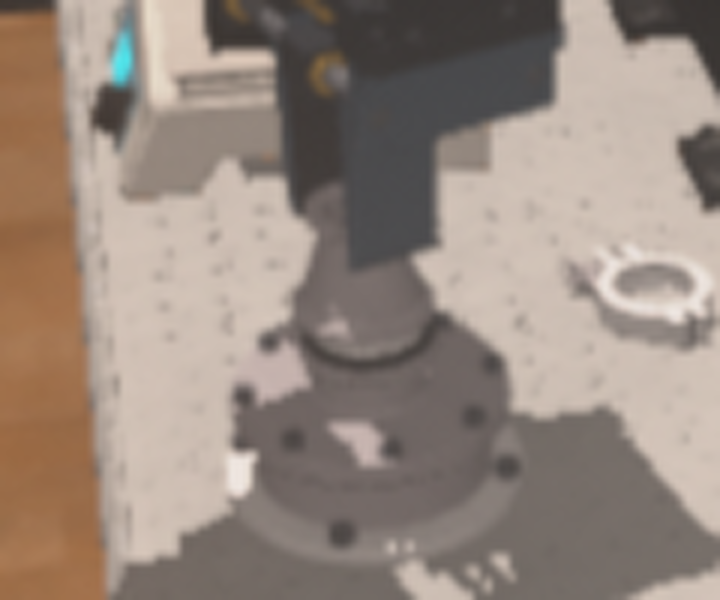

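View pics/scene12.png

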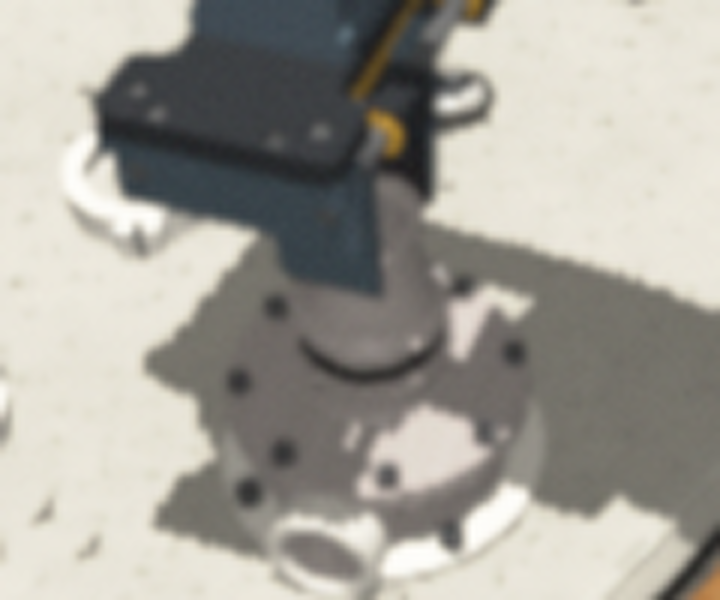

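Both outside views show the reducer upright and centred over the ring (side view (365,330), scene view (370,360)).

```bash
python3 -m creep '[{"translation":[0.06,0,-0.2],"delta_rot":[0,0,0]},{"translation":[0,0,0],"delta_rot":[0,0,0]},{"translation":[0,0,0],"delta_rot":[0,0,0]}]'
python3 -m creep '[{"translation":[0,0,-0.2],"delta_rot":[0,0,0]},{"translation":[0,0,0],"delta_rot":[0,0,0]},{"translation":[0,0,0],"delta_rot":[0,0,0]}]'
python3 -m creep '[{"translation":[0,0,-0.15],"delta_rot":[0,0,0]},{"translation":[0,0,0],"delta_rot":[0,0,0]},{"translation":[0,0,0],"delta_rot":[0,0,0]}]'
```

```text
time_s: 17.18
ee_pos: [504.8, 132.6, 124.6]
ee_rot: [6.7, 90.0, -153.5]
force: [0.1, -0.9, -1.5]
gripper_width: 38.7
time_s: 17.43
ee_pos: [504.8, 132.6, 122.6]
ee_rot: [5.5, 90.0, -154.6]
force: [-0.2, 0.1, -1.2]
gripper_width: 38.7
time_s: 17.68
ee_pos: [504.9, 132.6, 121.2]
ee_rot: [21.8, 90.0, -138.3]
force: [-0.3, -0.2, -0.7]
gripper_width: 39.0
```

```bash
python3 -m creep '[{"translation":[0,0,-0.12],"delta_rot":[0,0,0]},{"translation":[0,0,0],"delta_rot":[0,0,0]},{"translation":[0,0,0],"delta_rot":[0,0,0]}]'
python3 -m creep '[{"translation":[0,0,-0.1],"delta_rot":[0,0,0]},{"translation":[0,0,0],"delta_rot":[0,0,0]},{"translation":[0,0,0],"delta_rot":[0,0,0]}]'
```

```text
time_s: 17.93
ee_pos: [504.9, 132.6, 120.0]
ee_rot: [25.9, 90.0, -134.3]
force: [-0.1, -0.6, -1.3]
gripper_width: 38.7
time_s: 18.18
ee_pos: [504.9, 132.6, 119.0]
ee_rot: [28.4, 90.0, -131.7]
force: [0.6, 0.1, -1.0]
gripper_width: 38.8
```

```bash
python3 -m creep '[{"translation":[0,0,-0.07],"delta_rot":[0,0,0]},{"translation":[0,0,0],"delta_rot":[0,0,0]},{"translation":[0,0,0],"delta_rot":[0,0,0]}]'
```

```text
time_s: 18.43
ee_pos: [505.0, 132.6, 118.7]
ee_rot: [160.0, 90.0, -0.2]
force: [-1.6, 0.6, 1.5]
gripper_width: 38.7
```

Contact: the upward force has risen, at the expected height. I'll release, lift and check.

```bash
python3 -m creep '[{"translation":[0,0,0],"delta_rot":[0,0,0]},{"translation":[0,0,0],"delta_rot":[0,0,0]},{"translation":[0,0,0],"delta_rot":[0,0,0]},{"translation":[0,0,0],"delta_rot":[0,0,0]},{"translation":[0,0,0],"delta_rot":[0,0,0]}]' 1
python3 -m creep '[{"translation":[0,0,0],"delta_rot":[0,0,0]},{"translation":[0,0,0],"delta_rot":[0,0,0]},{"translation":[0,0,3],"delta_rot":[0,0,0]},{"translation":[0,0,3.5],"delta_rot":[0,0,0]},{"translation":[0,0,3.5],"delta_rot":[0,0,0]}]'
python3 -m creep '[{"translation":[0,0,0],"delta_rot":[0,0,0]},{"translation":[0,0,0],"delta_rot":[0,0,0]},{"translation":[0,0,0],"delta_rot":[0,0,0]}]'
python3 look.py w13
python3 - <<'E'
from h import *
np.set_printoptions(precision=2,suppress=True)
w=load("/tmp/w13.npz"); print(ringfit(w,[505,133],116,20,13.1,24,2.5)); annulus(w,(505,133),113,119,24)
X=cloud(w); r=np.hypot(X[...,0]-505,X[...,1]-133); m=(r>14)&(r<19)&(abs(X[...,2]-116)<4); Z=X[m]
print(np.linalg.lstsq(np.c_[Z[:,:2]-[505,133],np.ones(len(Z))],Z[:,2],rcond=None)[0])
E
```

```text
time_s: 18.85
ee_pos: [505.0, 132.6, 118.3]
ee_rot: [99.1, 90.0, -61.0]
force: [0.4, 0.7, 0.0]
gripper_width: 69.0
time_s: 19.27
ee_pos: [504.3, 132.5, 218.9]
ee_rot: [-4.0, 89.9, -164.1]
force: [0.5, -0.4, -1.1]
gripper_width: 91.7
time_s: 19.52
ee_pos: [504.3, 132.5, 217.7]
ee_rot: [-0.8, 89.9, -160.9]
force: [-0.6, -0.4, -0.2]
gripper_width: 91.1
t 19.5167 ee [504.32 132.47 217.74] 
x [-0. -0. -1.] y [ 0.34 -0.94 -0.  ] F [-0.61 -0.42 -0.17] w 91.08811173221649
7 below TCP px [259.   172.44]
45 below TCP px [259.02 179.19]
66 below TCP px [259.03 183.58]
82 below TCP px [259.04 187.32]
(array([504.9, 133.2]), 53, 53, np.float64(115.98892086428108))
n 761 zmed 115.98792490621256 mean [505.11 133.11 115.94]
outer [504.93 133.15  39.67  40.3  115.59]
hole [505.3  133.4   25.92  26.03  44.55]
[ -0.     0.   116.13]
```

View pics/w13.png

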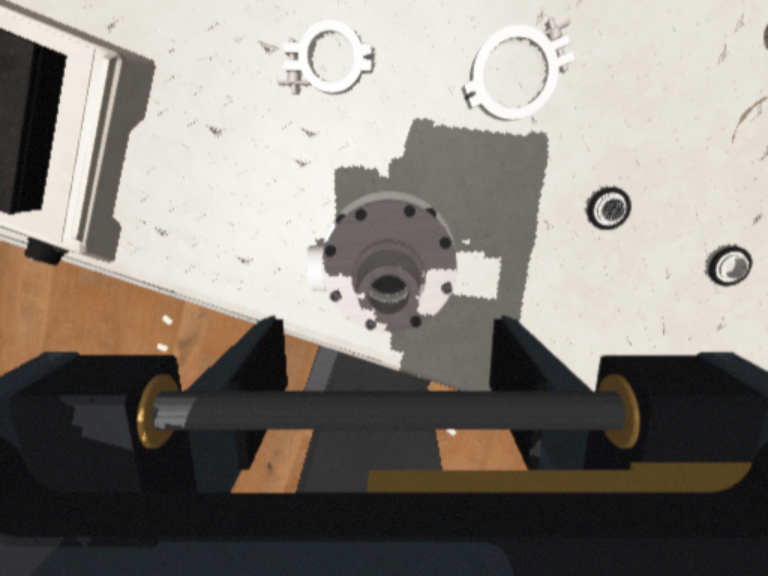

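The reducer is home: its top at (388,288) is at z = 116.0 (expected 116.0), level, centre (505.0, 133.2). Next is the screened ring.

```bash
python3 -m creep '[{"translation":[2.1,-3.3,0],"delta_rot":[0,0,0]},{"translation":[2.1,-3.3,0],"delta_rot":[0,0,0]},{"translation":[2.1,-3.3,0],"delta_rot":[0,0,0]},{"translation":[2.2,-3.3,0],"delta_rot":[0,0,0]},{"translation":[2.1,-3.2,0],"delta_rot":[0,0,0]}]'
python3 -m creep '[{"translation":[0,0,-3],"delta_rot":[0,0,0]},{"translation":[0,0,-3.5],"delta_rot":[0,0,0]},{"translation":[0,0,-3.5],"delta_rot":[0,0,0]},{"translation":[0,0,-3],"delta_rot":[0,0,0]},{"translation":[0,0,0],"delta_rot":[0,0,0]}]'
python3 -m creep '[{"translation":[0,0,0],"delta_rot":[0,0,0]},{"translation":[0,0,0],"delta_rot":[0,0,0]},{"translation":[0,0,0],"delta_rot":[0,0,0]},{"translation":[0,0,0],"delta_rot":[0,0,0]}]'
python3 look.py w14
```

```text
time_s: 19.98
ee_pos: [610.8, -33.0, 216.2]
ee_rot: [-23.2, 89.8, 176.7]
force: [0.1, 0.1, -0.5]
gripper_width: 91.4
time_s: 20.4
ee_pos: [605.0, -31.2, 80.2]
ee_rot: [-23.5, 89.0, 176.3]
force: [-0.5, 0.1, -0.7]
gripper_width: 91.3
time_s: 20.73
ee_pos: [612.2, -31.4, 90.5]
ee_rot: [154.7, 89.8, -5.4]
force: [-0.6, -0.2, 0.2]
gripper_width: 91.4
t 20.7333 ee [612.22 -31.37  90.51] 
x [ 0. -0. -1.] y [ 0.34 -0.94  0.  ] F [-0.62 -0.23  0.18] w 91.37726252571576
7 below TCP px [258.93 203.09]
45 below TCP px [259.04 218.55]
66 below TCP px [259.11 229.56]
82 below TCP px [259.18 239.58]
```

View pics/w14.png

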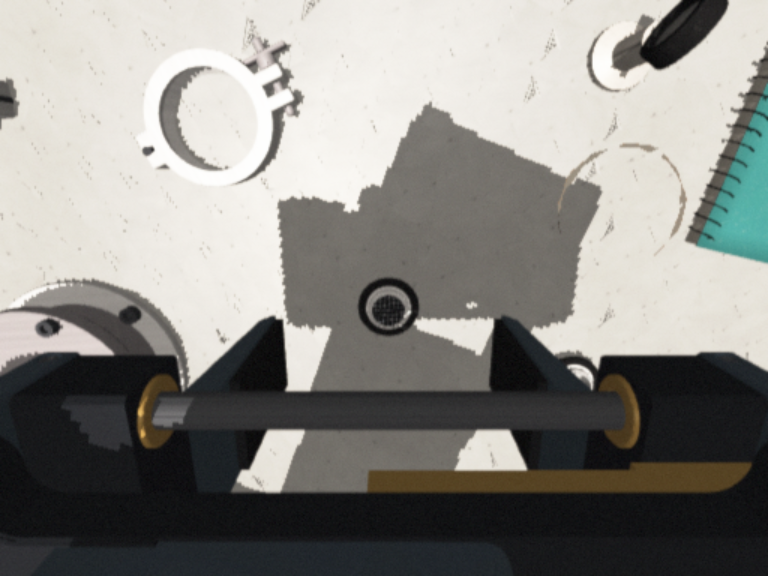

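```bash
python3 - <<'E'
from h import *
w=load("/tmp/w14.npz"); print(darkring(w,w["im"],259,204,26,7,50))
E
python3 -m creep '[{"translation":[-0.1,0,-2],"delta_rot":[0,0,0]},{"translation":[0,0,-2.5],"delta_rot":[0,0,0]},{"translation":[0,0,-2],"delta_rot":[0,0,0]},{"translation":[0,0,-0.4],"delta_rot":[0,0,0]},{"translation":[0,0,0],"delta_rot":[0,0,0]}]'
python3 -m creep '[{"translation":[0,0,0],"delta_rot":[0,0,0]},{"translation":[0,0,0],"delta_rot":[0,0,0]},{"translation":[0,0,0],"delta_rot":[0,0,0]}]'
```

```text
((610.9091186523438, -31.426843643188477), (36.066768646240234, 36.3421745300293), 74.47782135009766)
time_s: 21.2
ee_pos: [609.4, -31.3, 18.9]
ee_rot: [-20.9, 89.9, 179.0]
force: [0.3, 0.9, 0.8]
gripper_width: 91.5
time_s: 21.45
ee_pos: [611.1, -31.5, 21.0]
ee_rot: [154.7, 89.8, -5.4]
force: [0.5, 0.3, -0.7]
gripper_width: 91.4
```

```bash
python3 -m creep '[{"translation":[0,0,-0.16],"delta_rot":[0,0,0]},{"translation":[0,0,0],"delta_rot":[0,0,0]},{"translation":[0,0,0],"delta_rot":[0,0,0]},{"translation":[0,0,0],"delta_rot":[0,0,0]}]'
```

```text
time_s: 21.78
ee_pos: [609.9, -31.4, 17.9]
ee_rot: [133.9, 90.0, -26.3]
force: [1.0, 0.2, 1.2]
gripper_width: 91.0
```

```bash
python3 -m creep '[{"translation":[0.11,0,0.1],"delta_rot":[0,0,0]},{"translation":[0,0,0],"delta_rot":[0,0,0]},{"translation":[0,0,0],"delta_rot":[0,0,0]},{"translation":[0,0,0],"delta_rot":[0,0,0]}]'
```

```text
time_s: 22.12
ee_pos: [611.1, -31.4, 18.8]
ee_rot: [94.3, 90.0, -65.8]
force: [-0.5, -0.3, -0.3]
gripper_width: 91.3
```

```bash
python3 -m creep '[{"translation":[0,0,0],"delta_rot":[0,0,0]},{"translation":[0,0,0],"delta_rot":[0,0,0]},{"translation":[0,0,0],"delta_rot":[0,0,0]},{"translation":[0,0,0],"delta_rot":[0,0,0]},{"translation":[0,0,0],"delta_rot":[0,0,0]}]' -0.6 15
python3 -m creep '[{"translation":[0,0,0],"delta_rot":[0,0,0]},{"translation":[0,0,0],"delta_rot":[0,0,0]},{"translation":[0,0,0],"delta_rot":[0,0,0]},{"translation":[0,0,0],"delta_rot":[0,0,0]},{"translation":[0,0,0],"delta_rot":[0,0,0]}]'
python3 -m creep '[{"translation":[0,0,0],"delta_rot":[0,0,0]},{"translation":[0,0,0],"delta_rot":[0,0,0]}]'
```

```text
time_s: 22.53
ee_pos: [611.0, -31.4, 18.8]
ee_rot: [54.3, 90.0, -105.8]
force: [0.1, -0.2, 0.5]
gripper_width: 60.7
time_s: 22.95
ee_pos: [611.0, -31.4, 18.8]
ee_rot: [89.8, 90.0, -70.3]
force: [-0.4, -0.5, 0.9]
gripper_width: 35.9
time_s: 23.12
ee_pos: [611.0, -31.4, 18.8]
ee_rot: [94.2, 90.0, -65.9]
force: [-1.0, -0.7, 0.4]
gripper_width: 35.9
```

```bash
python3 -m creep '[{"translation":[0,0,2],"delta_rot":[0,0,0]},{"translation":[0,0,3.5],"delta_rot":[0,0,0]},{"translation":[0,0,3.5],"delta_rot":[0,0,0]},{"translation":[0,0,3.5],"delta_rot":[0,0,0]},{"translation":[0,0,3],"delta_rot":[0,0,0]}]'
python3 -m creep '[{"translation":[-1.7,2.6,1],"delta_rot":[0,0,0]},{"translation":[-2.2,3.4,0],"delta_rot":[0,0,0]},{"translation":[-2.2,3.4,0],"delta_rot":[0,0,0]},{"translation":[-2.2,3.4,0],"delta_rot":[0,0,0]},{"translation":[-2.1,3.3,0],"delta_rot":[0,0,0]}]'
python3 -m creep '[{"translation":[0,0,0],"delta_rot":[0,0,0]},{"translation":[0,0,0],"delta_rot":[0,0,0]},{"translation":[0,0,0],"delta_rot":[0,0,0]},{"translation":[0,0,0],"delta_rot":[0,0,0]}]'
python3 look.py w15
```

```text
time_s: 23.53
ee_pos: [611.2, -31.4, 176.2]
ee_rot: [153.6, 89.9, -6.5]
force: [0.3, 0.0, -0.4]
gripper_width: 36.1
time_s: 23.95
ee_pos: [505.5, 130.8, 183.9]
ee_rot: [-108.8, 90.0, 91.0]
force: [1.5, 0.7, -0.6]
gripper_width: 35.5
time_s: 24.28
ee_pos: [507.7, 128.8, 183.7]
ee_rot: [115.4, 90.0, -44.8]
force: [0.3, -0.8, -0.5]
gripper_width: 36.0
t 24.2833 ee [507.72 128.78 183.74] 
x [ 0. -0. -1.] y [ 0.34 -0.94  0.  ] F [ 0.32 -0.77 -0.5 ] w 36.01086140695056
7 below TCP px [258.95 178.63]
45 below TCP px [258.99 186.78]
66 below TCP px [259.01 192.18]
82 below TCP px [259.04 196.83]
```

View pics/w15.png

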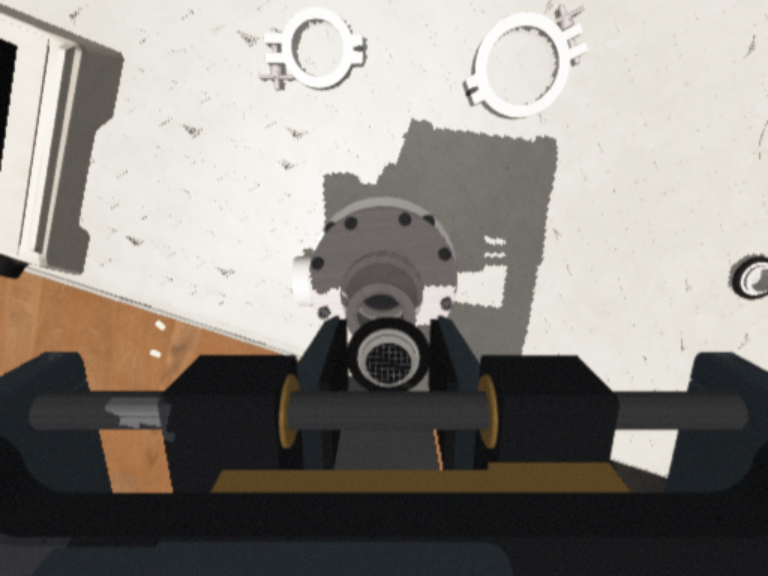

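The screened ring is held at (388,355), its screen visible, and the reducer top is just behind at (382,298).

Run:
```python
from h import *
np.set_printoptions(precision=2,suppress=True)
w=load("/tmp/w15.npz"); e=w["ee"]; print(ringfit(w,e[:2],e[2]-9.3,18.5,12,17.6,1.5), ringfit(w,e[:2],e[2]-5,11.9,10,13,1.5),e)
print(ringfit(w,[505,133],116,20,13.1,24,2.5))
a=np.radians(np.arange(0,360,2))
for z in (-11.8,-9.3):
    P=np.array([proj(w,[e[0]+18.5*np.cos(t),e[1]+18.5*np.sin(t),e[2]+z]) for t in a]); print(z,P.min(0),P.max(0))
g=cv2.cvtColor(w["im"],cv2.COLOR_RGB2GRAY); print(g[200:225,259])
```

```text
(array([507.05, 128.92]), 46, 53, np.float64(174.34351122308885)) (array([506.58, 126.59]), 27, 49, np.float64(178.50359216040772)) [507.72 128.78 183.74]
(array([504.94, 133.12]), 33, 33, np.float64(116.03175739855249))
-11.8 [231.22 211.02] [287.22 262.24]
-9.3 [230.85 212.38] [287.6  264.18]
[ 38  35  41  42  39  50  68  90 102 104 100  69  29  17  19  15  23  22
  41  96 133 142 127 114 131]
```

```bash
python3 -m creep '[{"translation":[-0.27,0.43,-1.5],"delta_rot":[0,0,0]},{"translation":[0,0,-1.5],"delta_rot":[0,0,0]},{"translation":[0,0,-1],"delta_rot":[0,0,0]},{"translation":[0,0,0],"delta_rot":[0,0,0]},{"translation":[0,0,0],"delta_rot":[0,0,0]}]'
python3 -m creep '[{"translation":[0,0,0],"delta_rot":[0,0,0]},{"translation":[0,0,0],"delta_rot":[0,0,0]},{"translation":[0,0,0],"delta_rot":[0,0,0]},{"translation":[0,0,0],"delta_rot":[0,0,0]}]'
```

```text
time_s: 24.75
ee_pos: [504.5, 133.2, 143.3]
ee_rot: [2.8, 89.9, -157.4]
force: [0.0, 0.4, 0.7]
gripper_width: 36.3
time_s: 25.08
ee_pos: [504.7, 134.0, 144.4]
ee_rot: [168.5, 89.9, 8.4]
force: [-0.0, 0.2, -0.8]
gripper_width: 36.1
```

```bash
python3 -m creep '[{"translation":[0.07,-0.09,-0.4],"delta_rot":[0,0,0]},{"translation":[0,0,0],"delta_rot":[0,0,0]},{"translation":[0,0,0],"delta_rot":[0,0,0]},{"translation":[0,0,0],"delta_rot":[0,0,0]}]'
python3 -m creep '[{"translation":[0,0,-0.1],"delta_rot":[0,0,0]},{"translation":[0,0,0],"delta_rot":[0,0,0]},{"translation":[0,0,0],"delta_rot":[0,0,0]},{"translation":[0,0,0],"delta_rot":[0,0,0]}]'
python3 look.py w16
python3 - <<'E'
from h import *
for n in("scene","side"):
    p=optics.camera_params(n); im,d=optics.grab_frame(n); u,v=proj(p,[505,133,110]).astype(int)
    cv2.imwrite(f"pics/{n}16.png",cv2.resize(im[v-35:v+35,u-40:u+40,::-1],None,fx=8,fy=8,interpolation=2))
E
```

```text
time_s: 25.42
ee_pos: [504.9, 133.0, 139.7]
ee_rot: [13.9, 90.0, -146.2]
force: [-0.7, -0.1, -0.4]
gripper_width: 36.0
time_s: 25.75
ee_pos: [505.0, 133.0, 138.8]
ee_rot: [75.2, 90.0, -84.9]
force: [-0.9, 0.9, -0.0]
gripper_width: 35.9
t 25.75 ee [505.01 133.03 138.78] 
x [ 0. -0. -1.] y [ 0.34 -0.94  0.  ] F [-0.85  0.88 -0.01] w 35.91787689506127
7 below TCP px [259.04 188.44]
45 below TCP px [259.07 199.3 ]
66 below TCP px [259.1 206.7]
82 below TCP px [259.12 213.22]
```

View pics/side16.png

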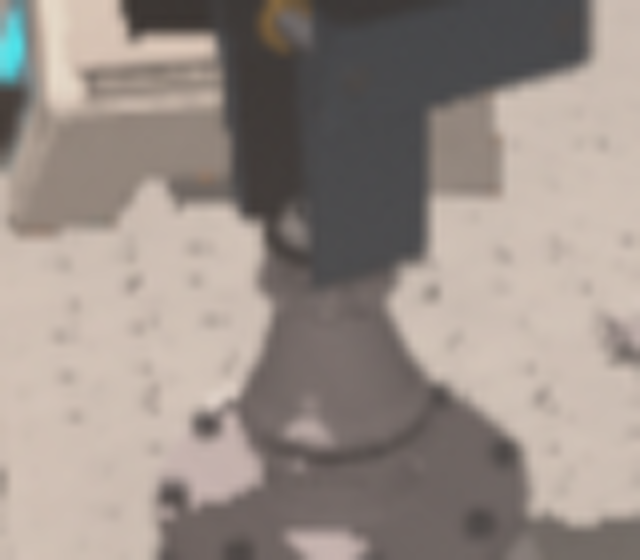

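View pics/scene16.png

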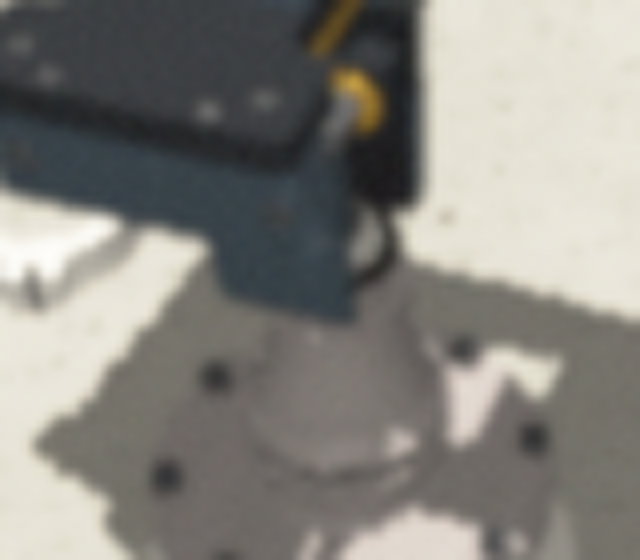

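The reducer is still upright and the ring hovers just above it (side view (290,235)). I'll lower in small steps, watching the force.

```bash
for i in 1; do python3 -m creep '[{"translation":[0,0,-0.2],"delta_rot":[0,0,0]},{"translation":[0,0,0],"delta_rot":[0,0,0]},{"translation":[0,0,0],"delta_rot":[0,0,0]}]'; done
python3 -m creep '[{"translation":[0,0,-0.2],"delta_rot":[0,0,0]},{"translation":[0,0,0],"delta_rot":[0,0,0]},{"translation":[0,0,0],"delta_rot":[0,0,0]}]'
python3 -m creep '[{"translation":[0,0,-0.15],"delta_rot":[0,0,0]},{"translation":[0,0,0],"delta_rot":[0,0,0]},{"translation":[0,0,0],"delta_rot":[0,0,0]}]'
```

```text
time_s: 26.15
ee_pos: [504.9, 133.0, 136.6]
ee_rot: [6.8, 90.0, -153.3]
force: [-0.1, 1.0, -0.8]
gripper_width: 36.0
time_s: 26.4
ee_pos: [504.9, 133.0, 134.6]
ee_rot: [11.9, 90.0, -148.2]
force: [-0.1, -0.3, -1.0]
gripper_width: 35.9
time_s: 26.65
ee_pos: [505.0, 133.0, 133.2]
ee_rot: [13.4, 90.0, -146.7]
force: [0.3, -0.8, 0.1]
gripper_width: 36.1
```

```bash
python3 -m creep '[{"translation":[0,0,-0.15],"delta_rot":[0,0,0]},{"translation":[0,0,0],"delta_rot":[0,0,0]},{"translation":[0,0,0],"delta_rot":[0,0,0]}]'
python3 -m creep '[{"translation":[0,0,-0.1],"delta_rot":[0,0,0]},{"translation":[0,0,0],"delta_rot":[0,0,0]},{"translation":[0,0,0],"delta_rot":[0,0,0]}]'
python3 -m creep '[{"translation":[0,0,-0.05],"delta_rot":[0,0,0]},{"translation":[0,0,0],"delta_rot":[0,0,0]},{"translation":[0,0,0],"delta_rot":[0,0,0]}]'
```

```text
time_s: 26.9
ee_pos: [504.9, 133.0, 131.7]
ee_rot: [18.6, 90.0, -141.5]
force: [-0.1, -0.1, -0.2]
gripper_width: 35.9
time_s: 27.15
ee_pos: [505.0, 133.0, 130.7]
ee_rot: [39.6, 90.0, -120.5]
force: [0.5, 0.3, -0.8]
gripper_width: 35.8
time_s: 27.4
ee_pos: [505.1, 133.0, 130.3]
ee_rot: [144.4, 90.0, -15.8]
force: [-0.6, -0.7, -1.3]
gripper_width: 36.1
```

```bash
python3 -m creep '[{"translation":[0,0,0],"delta_rot":[0,0,0]},{"translation":[0,0,0],"delta_rot":[0,0,0]},{"translation":[0,0,0],"delta_rot":[0,0,0]},{"translation":[0,0,0],"delta_rot":[0,0,0]},{"translation":[0,0,0],"delta_rot":[0,0,0]}]' 1
python3 -m creep '[{"translation":[0,0,0],"delta_rot":[0,0,0]},{"translation":[0,0,0],"delta_rot":[0,0,0]},{"translation":[0,0,3],"delta_rot":[0,0,0]},{"translation":[0,0,3.5],"delta_rot":[0,0,0]},{"translation":[0,0,3.5],"delta_rot":[0,0,0]}]'
python3 -m creep '[{"translation":[0,0,0],"delta_rot":[0,0,0]},{"translation":[0,0,0],"delta_rot":[0,0,0]},{"translation":[0,0,0],"delta_rot":[0,0,0]}]'
python3 look.py w17
python3 - <<'E'
from h import *
np.set_printoptions(precision=2,suppress=True)
w=load("/tmp/w17.npz"); print(darkring(w,w["im"],259,192,22,118.5,45)); annulus(w,(505,133),119.8,122.5,24); annulus(w,(505,133),124,127,24)
print(ringfit(w,[505,133],121,18.5,12,20,1.5))
E
```

```text
time_s: 27.82
ee_pos: [505.0, 133.0, 130.3]
ee_rot: [114.4, 90.0, -45.7]
force: [0.6, -0.1, -0.3]
gripper_width: 66.1
time_s: 28.23
ee_pos: [504.4, 132.8, 230.9]
ee_rot: [-2.8, 89.9, -162.9]
force: [0.4, 0.5, 0.5]
gripper_width: 91.1
time_s: 28.48
ee_pos: [504.5, 132.9, 229.8]
ee_rot: [0.9, 90.0, -159.2]
force: [0.2, 0.3, 0.2]
gripper_width: 91.3
t 28.4833 ee [504.54 132.87 229.81] 
x [-0. -0. -1.] y [ 0.34 -0.94  0.  ] F [0.18 0.31 0.18] w 91.29862623629873
7 below TCP px [259.01 170.62]
45 below TCP px [259.03 176.94]
66 below TCP px [259.04 181.04]
82 below TCP px [259.06 184.51]
((504.87115478515625, 133.36399841308594), (35.46649932861328, 36.155948638916016), 150.41529846191406)
n 480 zmed 120.81207711386227 mean [506.37 134.17 120.89]
outer [505.55 133.89  35.37  35.84  25.92]
hole [504.77 133.4   24.55  25.05 162.15]
n 394 zmed 124.94946270309006 mean [505.6  133.69 125.02]
outer [505.66 133.71  22.49  23.11  42.03]
hole [505.21 135.26   1.34   2.49 109.77]
(array([505.09, 133.65]), 52, 52, np.float64(120.73059714316233))
```

View pics/w17.png

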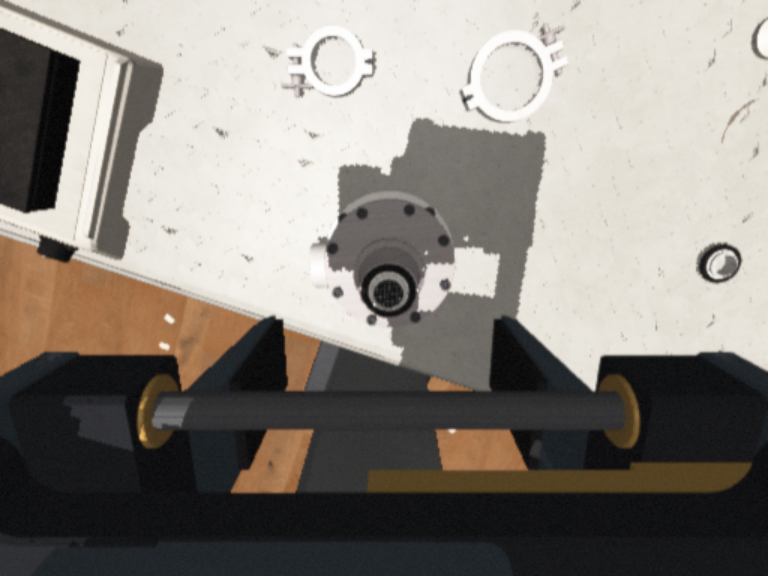

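The screened ring is seated: black ring with screen at (388,289), seal top at 120.8 (expected 121), centre about (505.0, 133.4). Now the gauge.

```bash
python3 -m creep '[{"translation":[-0.2,-3.9,0],"delta_rot":[0,0,0]},{"translation":[-0.2,-3.9,0],"delta_rot":[0,0,0]},{"translation":[-0.2,-3.9,0],"delta_rot":[0,0,0]},{"translation":[-0.2,-3.9,0],"delta_rot":[0,0,0]},{"translation":[-0.2,-3.9,0],"delta_rot":[0,0,0]}]'
python3 -m creep '[{"translation":[-0.2,-3.9,0],"delta_rot":[0,0,0]},{"translation":[-0.2,-3.9,0],"delta_rot":[0,0,0]},{"translation":[-0.2,-3.9,0],"delta_rot":[0,0,0]},{"translation":[-0.2,-3.9,0],"delta_rot":[0,0,0]},{"translation":[0,0,0],"delta_rot":[0,0,0]}]'
python3 -m creep '[{"translation":[0,0,0],"delta_rot":[0,0,0]},{"translation":[0,0,0],"delta_rot":[0,0,0]},{"translation":[0,0,0],"delta_rot":[0,0,0]}]'
python3 look.py w18
python3 - <<'E'
from h import *
np.set_printoptions(precision=2,suppress=True)
w=load("/tmp/w18.npz"); annulus(w,(486,-222),70,74,40);annulus(w,(486,-222),80,84,40)
E
```

```text
time_s: 28.95
ee_pos: [493.7, -63.5, 228.6]
ee_rot: [-26.9, 89.8, 173.0]
force: [2.2, 0.4, 0.2]
gripper_width: 91.3
time_s: 29.37
ee_pos: [485.9, -223.9, 228.3]
ee_rot: [19.7, 89.8, -140.8]
force: [0.4, 0.7, -0.2]
gripper_width: 90.9
time_s: 29.62
ee_pos: [486.7, -216.7, 229.4]
ee_rot: [-55.8, 89.9, 144.2]
force: [0.2, 0.5, -1.0]
gripper_width: 91.2
t 29.6167 ee [ 486.71 -216.69  229.45] 
x [-0.  0. -1.] y [ 0.34 -0.94 -0.  ] F [ 0.23  0.47 -1.02] w 91.24284231374625
7 below TCP px [259.26 170.62]
45 below TCP px [259.26 176.97]
66 below TCP px [259.26 181.07]
82 below TCP px [259.26 184.55]
n 549 zmed 71.95836010937965 mean [ 489.41 -220.96   71.95]
outer [ 488.88 -221.18   35.36   35.61  119.4 ]
hole [ 487.73 -221.59   16.87   18.52  104.42]
n 46 zmed 81.95037058749028 mean [ 488.53 -221.22   81.79]
outer [ 488.64 -221.29   13.71   14.22   95.99]
hole [ 488.61 -221.34   11.6    11.7   131.36]
```

View pics/w18.png

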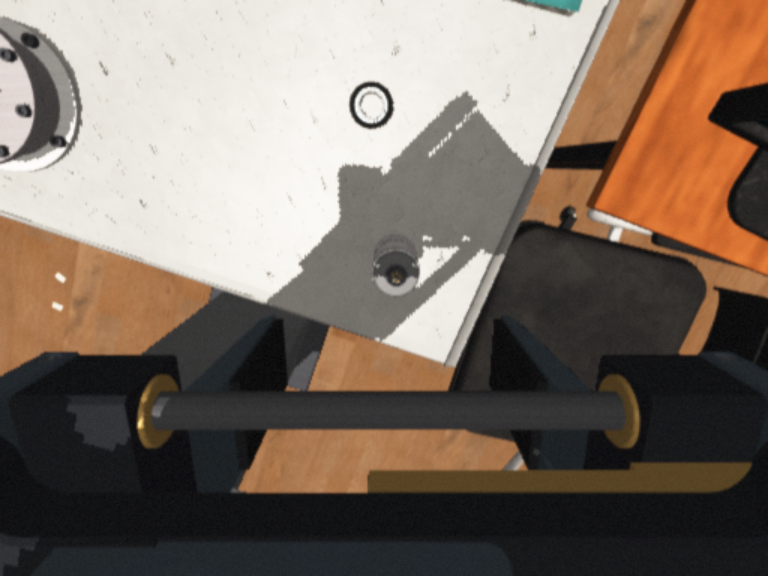

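The gauge is straight below at (396,275) in the 1.5x picture, centre (488.7, -221.3) at heights 72 and 82 as it should be. Before going down I'll check that the cross rod clears the connector.

```bash
python3 - <<'E'
from h import *
w=load("/tmp/w18.npz"); X=cloud(w)
for v in (266,272,280,300,330,350): print(v,w["d"][v,258],X[v,258]-w["ee"])
E
python3 -m creep '[{"translation":[0.2,-0.46,-2],"delta_rot":[0,0,0]},{"translation":[0,0,-2.5],"delta_rot":[0,0,0]},{"translation":[0,0,-2],"delta_rot":[0,0,0]},{"translation":[0,0,-0.5],"delta_rot":[0,0,0]},{"translation":[0,0,0],"delta_rot":[0,0,0]}]'
python3 -m creep '[{"translation":[0,0,0],"delta_rot":[0,0,0]},{"translation":[0,0,0],"delta_rot":[0,0,0]},{"translation":[0,0,0],"delta_rot":[0,0,0]},{"translation":[0,0,0],"delta_rot":[0,0,0]}]'
python3 look.py w19
python3 - <<'E'
from h import *
np.set_printoptions(precision=2,suppress=True)
w=load("/tmp/w19.npz"); annulus(w,(488,-221),70,74,40);annulus(w,(488,-221),80,84,40)
E
```

```text
266 87.48571 [31.78793752 11.96441429 79.51278524]
272 85.82735 [30.96582071 11.65706187 81.50002773]
280 86.148094 [28.57472912 10.78827738 81.91488798]
300 1482.4518 [ -836.24115617  -297.17952945 -1103.31795642]
330 71.52857 [25.09407097  9.44988585 98.25314256]
350 64.718765 [ 25.76910349   9.66231925 105.14385451]
time_s: 30.08
ee_pos: [488.3, -221.1, 158.9]
ee_rot: [-45.8, 89.8, 154.2]
force: [0.2, -0.0, -0.7]
gripper_width: 91.7
time_s: 30.42
ee_pos: [489.6, -222.8, 161.4]
ee_rot: [132.4, 89.9, -27.7]
force: [0.5, -0.3, -0.5]
gripper_width: 91.6
t 30.4167 ee [ 489.61 -222.77  161.41] 
x [ 0. -0. -1.] y [ 0.34 -0.94  0.  ] F [ 0.52 -0.26 -0.47] w 91.61202898634116
7 below TCP px [258.81 183.34]
45 below TCP px [258.87 192.67]
66 below TCP px [258.92 198.92]
82 below TCP px [258.96 204.36]
n 840 zmed 71.96900281828607 mean [ 489.92 -220.97   71.94]
outer [ 489.04 -221.28   35.51   35.77   89.38]
hole [ 487.2  -221.87   17.55   18.69  110.56]
n 81 zmed 81.77340922249456 mean [ 488.61 -221.16   81.68]
outer [ 488.67 -221.36   13.76   14.44  100.  ]
hole [ 488.72 -221.45   11.14   11.81   10.89]
```

View pics/w19.png

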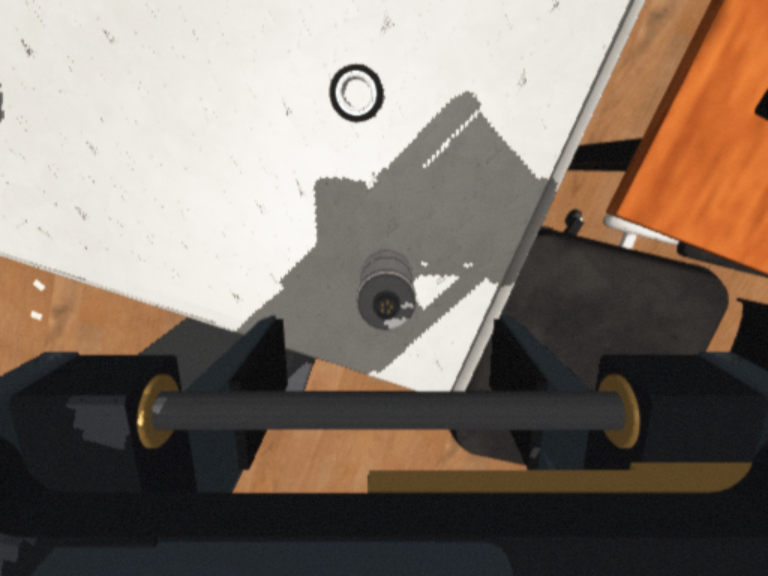

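```bash
python3 -m creep '[{"translation":[-0.09,0.14,-2.5],"delta_rot":[0,0,0]},{"translation":[0,0,-3],"delta_rot":[0,0,0]},{"translation":[0,0,-2.5],"delta_rot":[0,0,0]},{"translation":[0,0,-2],"delta_rot":[0,0,0]},{"translation":[0,0,-0.8],"delta_rot":[0,0,0]}]'
python3 -m creep '[{"translation":[0,0,0],"delta_rot":[0,0,0]},{"translation":[0,0,0],"delta_rot":[0,0,0]},{"translation":[0,0,0],"delta_rot":[0,0,0]},{"translation":[0,0,0],"delta_rot":[0,0,0]},{"translation":[0,0,0],"delta_rot":[0,0,0]}]'
```

```text
time_s: 30.88
ee_pos: [486.6, -220.6, 50.0]
ee_rot: [-44.7, 89.8, 155.1]
force: [-0.3, 0.0, 0.1]
gripper_width: 91.3
time_s: 31.3
ee_pos: [488.9, -221.6, 53.5]
ee_rot: [133.2, 89.8, -26.9]
force: [-0.0, 0.6, -0.6]
gripper_width: 91.2
```

```bash
python3 -m creep '[{"translation":[0,0,-0.1],"delta_rot":[0,0,0]},{"translation":[0,0,0],"delta_rot":[0,0,0]},{"translation":[0,0,0],"delta_rot":[0,0,0]},{"translation":[0,0,0],"delta_rot":[0,0,0]}]'
python3 -m creep '[{"translation":[0,0,0],"delta_rot":[0,0,0]}]'
```

```text
time_s: 31.63
ee_pos: [488.1, -221.2, 51.4]
ee_rot: [123.1, 90.0, -37.0]
force: [0.1, -0.7, -0.3]
gripper_width: 91.2
time_s: 31.72
ee_pos: [488.1, -221.2, 51.3]
ee_rot: [100.9, 90.0, -59.3]
force: [-0.1, 0.2, -0.3]
gripper_width: 91.6
```

```bash
python3 -m creep '[{"translation":[0.06,-0.01,0],"delta_rot":[0,0,0]},{"translation":[0,0,0],"delta_rot":[0,0,0]},{"translation":[0,0,0],"delta_rot":[0,0,0]},{"translation":[0,0,0],"delta_rot":[0,0,0]}]'
python3 -m creep '[{"translation":[0,0,0],"delta_rot":[0,0,0]},{"translation":[0,0,0],"delta_rot":[0,0,0]},{"translation":[0,0,0],"delta_rot":[0,0,0]},{"translation":[0,0,0],"delta_rot":[0,0,0]},{"translation":[0,0,0],"delta_rot":[0,0,0]}]' -0.6 35
python3 -m creep '[{"translation":[0,0,0],"delta_rot":[0,0,0]},{"translation":[0,0,0],"delta_rot":[0,0,0]},{"translation":[0,0,0],"delta_rot":[0,0,0]},{"translation":[0,0,0],"delta_rot":[0,0,0]},{"translation":[0,0,0],"delta_rot":[0,0,0]}]'
python3 -m creep '[{"translation":[0,0,0],"delta_rot":[0,0,0]},{"translation":[0,0,0],"delta_rot":[0,0,0]}]'
```

```text
time_s: 32.05
ee_pos: [488.7, -221.3, 51.2]
ee_rot: [-14.2, 90.0, -174.3]
force: [0.0, -0.3, -0.0]
gripper_width: 91.2
time_s: 32.47
ee_pos: [488.7, -221.3, 51.3]
ee_rot: [108.8, 90.0, -51.3]
force: [0.3, 0.3, -0.3]
gripper_width: 60.8
time_s: 32.88
ee_pos: [488.8, -221.4, 51.3]
ee_rot: [112.6, 90.0, -47.5]
force: [0.1, -0.4, -0.7]
gripper_width: 37.4
time_s: 33.05
ee_pos: [488.8, -221.4, 51.3]
ee_rot: [113.9, 90.0, -46.2]
force: [-0.6, -0.7, -1.1]
gripper_width: 37.1
```

```bash
python3 -m creep '[{"translation":[0,0,1.5],"delta_rot":[0,0,0]},{"translation":[0,0,3],"delta_rot":[0,0,0]},{"translation":[0,0,3.5],"delta_rot":[0,0,0]},{"translation":[0,0,3.5],"delta_rot":[0,0,0]},{"translation":[0,0,3.5],"delta_rot":[0,0,0]}]'
python3 -m creep '[{"translation":[0,0,1.5],"delta_rot":[0,0,0]},{"translation":[0,0,0],"delta_rot":[0,0,0]},{"translation":[0,0,0],"delta_rot":[0,0,0]},{"translation":[0,0,0],"delta_rot":[0,0,0]}]'
python3 look.py w20
```

```text
time_s: 33.47
ee_pos: [487.9, -220.8, 202.1]
ee_rot: [-47.7, 89.9, 152.2]
force: [0.5, -0.5, -3.0]
gripper_width: 37.6
time_s: 33.8
ee_pos: [487.4, -220.6, 214.1]
ee_rot: [-44.8, 89.8, 155.1]
force: [-0.0, 0.3, -2.2]
gripper_width: 37.5
t 33.8 ee [ 487.39 -220.64  214.15] 
x [-0.  0. -1.] y [ 0.34 -0.94 -0.  ] F [-0.    0.34 -2.22] w 37.48621927367029
7 below TCP px [259.47 172.74]
45 below TCP px [259.45 179.65]
66 below TCP px [259.44 184.16]
82 below TCP px [259.42 188.  ]
```

View pics/w20.png

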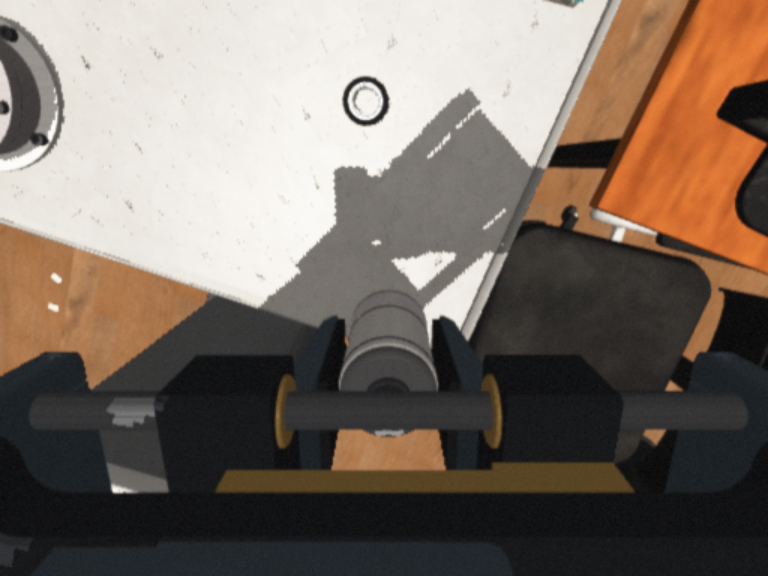

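The gauge hangs upright between the fingers at (388,370). Moving to the stack.

```bash
python3 -m creep '[{"translation":[0.1,1.5,0],"delta_rot":[0,0,0]},{"translation":[0.1,2.5,0],"delta_rot":[0,0,0]},{"translation":[0.2,3.4,0],"delta_rot":[0,0,0]},{"translation":[0.2,3.4,0],"delta_rot":[0,0,0]},{"translation":[0.2,3.4,0],"delta_rot":[0,0,0]}]'
python3 -m creep '[{"translation":[0.2,3.4,0],"delta_rot":[0,0,0]},{"translation":[0.2,3.4,0],"delta_rot":[0,0,0]},{"translation":[0.2,3.4,0],"delta_rot":[0,0,0]},{"translation":[0.2,3.4,0],"delta_rot":[0,0,0]},{"translation":[0.1,3.4,0],"delta_rot":[0,0,0]}]'
python3 -m creep '[{"translation":[0,2.5,0],"delta_rot":[0,0,0]},{"translation":[0,1.7,0],"delta_rot":[0,0,0]},{"translation":[0,0,0],"delta_rot":[0,0,0]},{"translation":[0,0,0],"delta_rot":[0,0,0]},{"translation":[0,0,0],"delta_rot":[0,0,0]}]'
python3 -m creep '[{"translation":[0,0,0],"delta_rot":[0,0,0]},{"translation":[0,0,0],"delta_rot":[0,0,0]}]'
python3 look.py w21
```

```text
time_s: 34.27
ee_pos: [495.5, -77.9, 214.1]
ee_rot: [-31.2, 89.8, 168.6]
force: [1.1, 0.2, -2.7]
gripper_width: 37.6
time_s: 34.68
ee_pos: [504.6, 92.2, 214.2]
ee_rot: [-8.9, 89.8, -169.0]
force: [1.1, -0.3, -2.6]
gripper_width: 37.3
time_s: 35.1
ee_pos: [505.1, 132.0, 214.9]
ee_rot: [7.1, 89.8, -153.0]
force: [0.5, 0.5, -2.4]
gripper_width: 37.8
time_s: 35.27
ee_pos: [505.6, 131.6, 215.9]
ee_rot: [17.4, 90.0, -142.8]
force: [0.3, 0.2, -3.3]
gripper_width: 37.5
t 35.2667 ee [505.62 131.63 215.94] 
x [-0. -0. -1.] y [ 0.34 -0.94  0.  ] F [ 0.28  0.23 -3.25] w 37.51719239234645
7 below TCP px [258.98 172.77]
45 below TCP px [259.01 179.58]
66 below TCP px [259.02 184.02]
82 below TCP px [259.04 187.79]
```

View pics/w21.png

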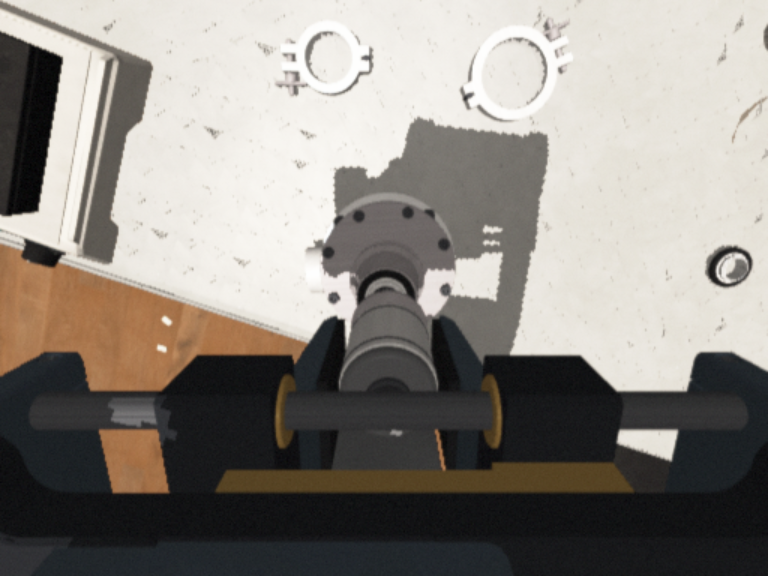

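The stack's small ring peeks out behind the held gauge at (385,280); it looks aligned. I'll trim and descend to about 5 mm above.

```bash
python3 -m creep '[{"translation":[-0.06,0.18,-1],"delta_rot":[0,0,0]},{"translation":[0,0,-1],"delta_rot":[0,0,0]},{"translation":[0,0,-1],"delta_rot":[0,0,0]},{"translation":[0,0,0],"delta_rot":[0,0,0]},{"translation":[0,0,0],"delta_rot":[0,0,0]}]'
python3 -m creep '[{"translation":[0,0,0],"delta_rot":[0,0,0]},{"translation":[0,0,0],"delta_rot":[0,0,0]},{"translation":[0,0,0],"delta_rot":[0,0,0]},{"translation":[0,0,0],"delta_rot":[0,0,0]}]'
```

```text
time_s: 35.73
ee_pos: [504.4, 134.3, 185.0]
ee_rot: [-3.7, 89.8, -163.9]
force: [0.2, 0.4, -1.8]
gripper_width: 37.5
time_s: 36.07
ee_pos: [505.3, 134.6, 186.7]
ee_rot: [170.1, 89.9, 10.0]
force: [-0.6, 0.1, -3.4]
gripper_width: 37.5
```

```bash
python3 -m creep '[{"translation":[0,-0.12,-0.4],"delta_rot":[0,0,0]},{"translation":[0,0,0],"delta_rot":[0,0,0]},{"translation":[0,0,0],"delta_rot":[0,0,0]},{"translation":[0,0,0],"delta_rot":[0,0,0]},{"translation":[0,0,0],"delta_rot":[0,0,0]}]'
python3 -m creep '[{"translation":[0,0,-0.1],"delta_rot":[0,0,0]},{"translation":[0,0,0],"delta_rot":[0,0,0]},{"translation":[0,0,0],"delta_rot":[0,0,0]},{"translation":[0,0,0],"delta_rot":[0,0,0]}]'
python3 look.py w22
python3 - <<'E'
from h import *
for n in("scene","side"):
    p=optics.camera_params(n); im,d=optics.grab_frame(n); u,v=proj(p,[505,133,130]).astype(int)
    cv2.imwrite(f"pics/{n}22.png",cv2.resize(im[v-35:v+35,u-40:u+40,::-1],None,fx=8,fy=8,interpolation=2))
E
```

```text
time_s: 36.48
ee_pos: [505.2, 133.3, 182.3]
ee_rot: [123.6, 90.0, -36.5]
force: [-0.3, 0.2, -1.8]
gripper_width: 37.7
time_s: 36.82
ee_pos: [505.1, 133.3, 181.3]
ee_rot: [86.8, 90.0, -73.3]
force: [-0.4, 1.1, -3.2]
gripper_width: 37.4
t 36.8167 ee [505.11 133.32 181.27] 
x [ 0. -0. -1.] y [ 0.34 -0.94  0.  ] F [-0.35  1.15 -3.19] w 37.36795943019327
7 below TCP px [259.01 179.05]
45 below TCP px [259.04 187.33]
66 below TCP px [259.06 192.82]
82 below TCP px [259.07 197.55]
```

View pics/side22.png

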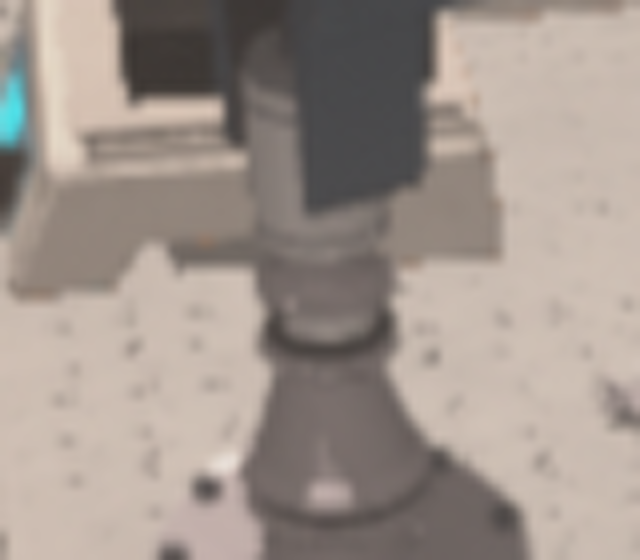

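View pics/scene22.png

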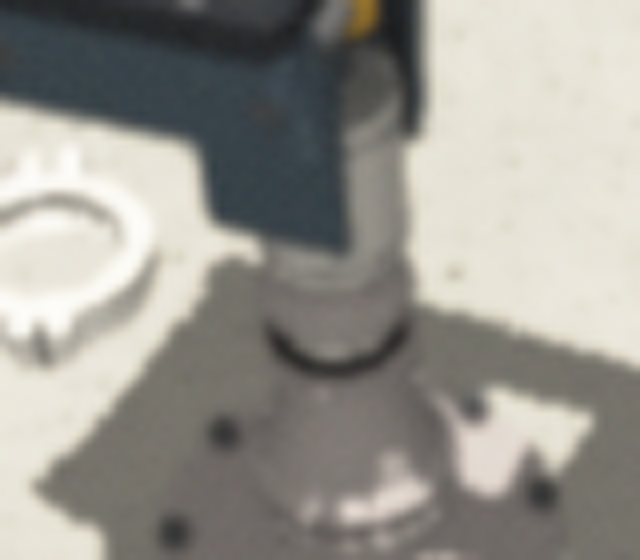

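Both views show the gauge flange centred over the small ring (side view (325,285) above (328,330); scene view (337,290) above (338,340)). Lowering.

```bash
python3 -m creep '[{"translation":[0,0,-0.2],"delta_rot":[0,0,0]},{"translation":[0,0,0],"delta_rot":[0,0,0]},{"translation":[0,0,0],"delta_rot":[0,0,0]}]'
python3 -m creep '[{"translation":[0,0,-0.2],"delta_rot":[0,0,0]},{"translation":[0,0,0],"delta_rot":[0,0,0]},{"translation":[0,0,0],"delta_rot":[0,0,0]}]'
python3 -m creep '[{"translation":[0,0,-0.15],"delta_rot":[0,0,0]},{"translation":[0,0,0],"delta_rot":[0,0,0]},{"translation":[0,0,0],"delta_rot":[0,0,0]}]'
```

```text
time_s: 37.22
ee_pos: [505.0, 133.2, 179.1]
ee_rot: [7.4, 90.0, -152.8]
force: [-0.7, 0.2, -2.2]
gripper_width: 37.6
time_s: 37.47
ee_pos: [505.0, 133.3, 177.1]
ee_rot: [10.1, 90.0, -150.0]
force: [-0.8, -0.5, -2.6]
gripper_width: 37.4
time_s: 37.72
ee_pos: [505.0, 133.3, 175.7]
ee_rot: [10.8, 90.0, -149.3]
force: [0.4, 0.3, -2.3]
gripper_width: 37.3
```

```bash
python3 -m creep '[{"translation":[0,0,-0.15],"delta_rot":[0,0,0]},{"translation":[0,0,0],"delta_rot":[0,0,0]},{"translation":[0,0,0],"delta_rot":[0,0,0]}]'
python3 -m creep '[{"translation":[0,0,-0.1],"delta_rot":[0,0,0]},{"translation":[0,0,0],"delta_rot":[0,0,0]},{"translation":[0,0,0],"delta_rot":[0,0,0]}]'
python3 -m creep '[{"translation":[0,0,-0.07],"delta_rot":[0,0,0]},{"translation":[0,0,0],"delta_rot":[0,0,0]},{"translation":[0,0,0],"delta_rot":[0,0,0]}]'
```

```text
time_s: 37.97
ee_pos: [505.1, 133.3, 174.2]
ee_rot: [26.1, 90.0, -134.0]
force: [0.9, -0.2, -3.1]
gripper_width: 37.2
time_s: 38.22
ee_pos: [505.1, 133.3, 173.2]
ee_rot: [30.2, 90.0, -129.9]
force: [-0.6, -0.7, -1.7]
gripper_width: 37.6
time_s: 38.47
ee_pos: [505.1, 133.3, 172.5]
ee_rot: [23.8, 90.0, -136.4]
force: [0.6, 0.0, -2.5]
gripper_width: 37.2
```

```bash
python3 -m creep '[{"translation":[0,0,-0.05],"delta_rot":[0,0,0]},{"translation":[0,0,0],"delta_rot":[0,0,0]},{"translation":[0,0,0],"delta_rot":[0,0,0]}]'
python3 -m creep '[{"translation":[0,0,-0.02],"delta_rot":[0,0,0]},{"translation":[0,0,0],"delta_rot":[0,0,0]},{"translation":[0,0,0],"delta_rot":[0,0,0]}]'
```

```text
time_s: 38.72
ee_pos: [505.2, 133.3, 172.3]
ee_rot: [165.0, 90.0, 4.9]
force: [0.0, 0.8, -0.4]
gripper_width: 37.6
time_s: 38.97
ee_pos: [505.2, 133.4, 172.2]
ee_rot: [172.2, 90.0, 12.0]
force: [-1.5, -0.0, 1.3]
gripper_width: 37.6
```

Weight transferred at the expected home height (172.3). Release and rise; the tips must clear the gauge top at 203, so TCP goes above about 225.

```bash
python3 -m creep '[{"translation":[0,0,0],"delta_rot":[0,0,0]},{"translation":[0,0,0],"delta_rot":[0,0,0]},{"translation":[0,0,0],"delta_rot":[0,0,0]},{"translation":[0,0,0],"delta_rot":[0,0,0]},{"translation":[0,0,0],"delta_rot":[0,0,0]}]' 1
python3 -m creep '[{"translation":[0,0,0],"delta_rot":[0,0,0]},{"translation":[0,0,0],"delta_rot":[0,0,0]},{"translation":[0,0,0],"delta_rot":[0,0,0]}]'
python3 -m creep '[{"translation":[0,0,1],"delta_rot":[0,0,0]},{"translation":[0,0,3],"delta_rot":[0,0,0]},{"translation":[0,0,3],"delta_rot":[0,0,0]},{"translation":[0,0,3],"delta_rot":[0,0,0]},{"translation":[0,0,2],"delta_rot":[0,0,0]}]'
python3 -m creep '[{"translation":[0,0,0],"delta_rot":[0,0,0]},{"translation":[0,0,0],"delta_rot":[0,0,0]},{"translation":[0,0,0],"delta_rot":[0,0,0]},{"translation":[0,0,0],"delta_rot":[0,0,0]}]'
python3 look.py w23
python3 - <<'E'
from h import *
np.set_printoptions(precision=2,suppress=True)
w=load("/tmp/w23.npz"); annulus(w,(505,133),191,195,30); annulus(w,(505,133),201,205,30)
for n in("scene","side"):
    p=optics.camera_params(n); im,d=optics.grab_frame(n); u,v=proj(p,[505,133,130]).astype(int)
    cv2.imwrite(f"pics/{n}23.png",cv2.resize(im[v-50:v+50,u-60:u+60,::-1],None,fx=6,fy=6,interpolation=2))
E
```

```text
time_s: 39.38
ee_pos: [505.2, 133.3, 171.8]
ee_rot: [117.4, 90.0, -42.7]
force: [-0.7, -0.0, -0.2]
gripper_width: 68.0
time_s: 39.63
ee_pos: [505.1, 133.3, 171.9]
ee_rot: [100.5, 90.0, -59.6]
force: [-0.2, -0.2, 1.4]
gripper_width: 87.8
time_s: 40.05
ee_pos: [505.9, 133.5, 295.8]
ee_rot: [173.0, 89.7, 12.9]
force: [0.0, 0.1, -0.7]
gripper_width: 91.2
time_s: 40.38
ee_pos: [504.4, 133.1, 290.5]
ee_rot: [-4.1, 89.8, -164.3]
force: [-0.2, -0.9, -0.9]
gripper_width: 91.2
t 40.3833 ee [504.35 133.11 290.53] 
x [-0. -0. -1.] y [ 0.34 -0.94 -0.  ] F [-0.17 -0.87 -0.92] w 91.20240033008594
7 below TCP px [259.01 162.29]
45 below TCP px [259.03 167.02]
66 below TCP px [259.04 170.02]
82 below TCP px [259.04 172.52]
n 798 zmed 193.0050623577278 mean [506.12 133.91 192.97]
outer [505.29 133.67  35.35  35.8  100.42]
hole [503.56 133.18  17.12  18.66 107.89]
n 83 zmed 202.6792290934139 mean [505.16 133.45 202.57]
outer [505.09 133.6   13.94  14.55 103.88]
hole [504.98 133.69  11.35  11.58 123.31]
```

View pics/side23.png

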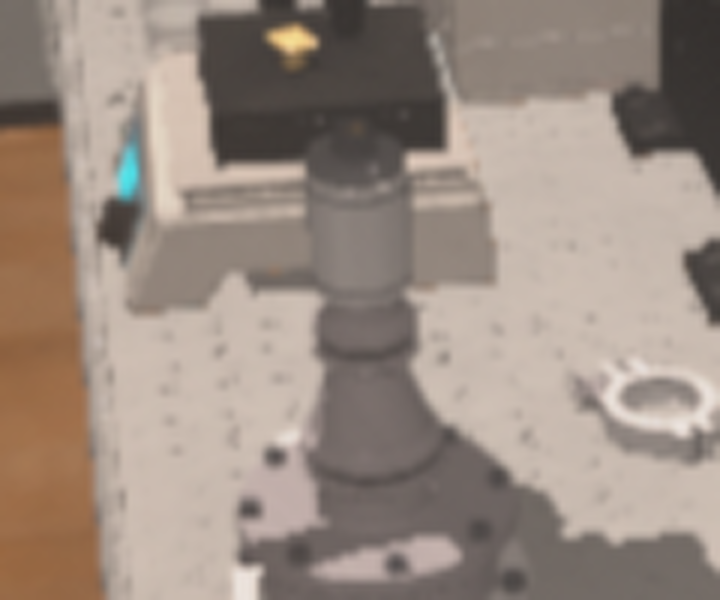

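View pics/scene23.png

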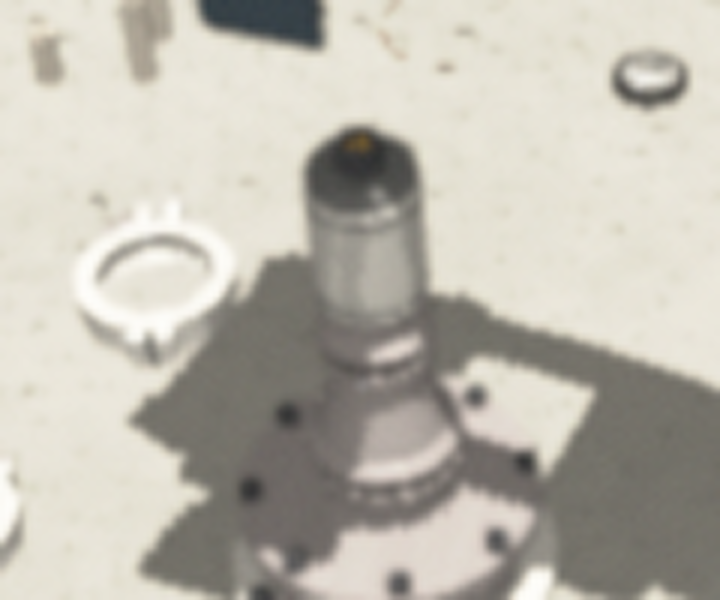

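View pics/w23.png

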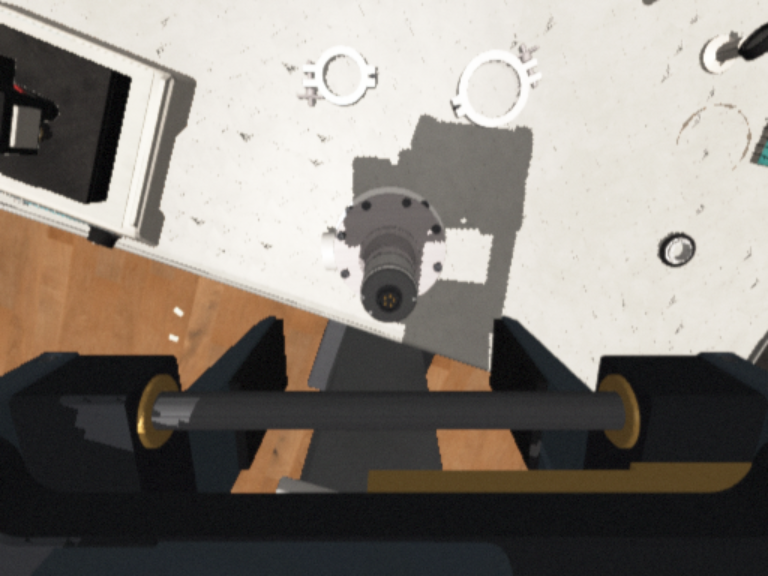

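The gauge stands upright in all three views. Its shoulder is at 193.0 and its top at 202.7 (expected 193 and 203), with its axis at about (505.1, 133.6). The gripper is clear above it, so I'm handing in.

```bash
python3 -m creep '[{"translation":[0,0,0],"delta_rot":[0,0,0]},{"translation":[0,0,0],"delta_rot":[0,0,0]},{"translation":[0,0,0],"delta_rot":[0,0,0]},{"translation":[0,0,0],"delta_rot":[0,0,0]}]'; python3 -c "
from workcell import env; print(env.job_done())"
```

```text
time_s: 40.87
ee_pos: [505.1, 133.3, 291.8]
ee_rot: [17.8, 90.0, -142.4]
force: [-0.4, 0.5, 0.1]
gripper_width: 91.3
the job is handed in; nothing more can be done
None
```

I built the stack on the port from the bottom up: large ring, reducer with its small end up, screened small ring, then the gauge. Each part was let go before the next was set on it. I handed the job in at about 41 s; the hand-in gives no verdict.

| Part | Height measured (mm) | Expected (mm) | Axis (x, y) in mm |
|---|---|---|---|
| Large ring, seal top | 70.8 | 71 | (504.8, 132.9) |
| Reducer, top face | 116.0, level | 116 | (505.0, 133.2) |
| Screened ring, seal top | 120.8 | 121 | (505.0, 133.4) |
| Gauge, shoulder | 193.0 | 193 | (505.1, 133.6) |
| Gauge, top | 202.7 | 203 | (505.1, 133.6) |

- **Alignment:** all axes agree within about 1 mm. The port centre measured (504.9, 132.6).
- **Release:** the gauge stands upright in all three cameras. The gripper is open and about 75 mm above it.
- **Left alone:** I never touched the spare ring or the clamps. They look unmoved in the last pictures, though I did not measure them again.
- **Disagreement:** my first estimates of the port and the gauge were off by 7 to 17 mm. I replaced both with closer views before acting on them.

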